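Fit the battery pack and close the display power box

TASK

Get the power box of the shop's table display ready for opening time. Lay the charged battery pack flat and square in the empty bay, its cut-out corner at the bay's filled-in corner, then bring the loose cover from the closed half of the box across over the bay until it drops onto its four pins, and make sure that it lies flat and fully down. Leave the tableware around it where it is.

Things in the scene. Friction and masses are not known exactly. Their poses are not given: they have to be found in the camera images.
- box: Grey moulded power box fixed to the table, 298 (x) x 144 (y) mm. Origin on the table under the step in its top. x = -152 to 0: closed flat deck, 51 mm high. x = 0 to 146: bay with a flat rim 43 mm high round the pocket for the pack. Four tapered steel pins stand on the rim; their tips are lower than the deck, so a cover that slides off the deck passes over them.
- cover_home (a point): Where the cover's origin belongs, axes alike: middle of the cover's seat on the rim (box x 72.5, y 0, z 43 mm). Here, from this point: pins at x -8, y +-57 (7.3 mm tall) and x 54, y +-25 (5.5 mm tall), each 10 mm thick at the foot, tapered to a 2 to 4 mm tip. A home cover's flange is flush with the deck, 2.5 mm off the step; 1.5 mm play.
- pack_home (a point): Where the pack's origin belongs, axes alike: middle of the pocket's floor (box x 66.5, y 0, z 6 mm). The pocket is 104 (x) x 88 (y) mm, 37 mm deep, 2 mm play round the pack; its corner at +x, +y is filled in by a 16 x 16 mm block. Two brass contact leaves on its +x wall.
- cover: Loose grey cover, 0.3 kg, 140 (x) x 138 (y) mm: flange 8 mm thick, raised centre panel x -54 to 42, y -46 to 46, top at z 24 mm, with upright sides to push against. Origin in the middle of the underside. 13 mm through holes at x -8, y +-57 and x 54, y +-25. Starts on the deck, somewhat aside and turned, its +x edge toward the bay.
- pack: Black battery pack, 0.35 kg, slab 100 (x) x 84 (y) x 22 (z) mm, a 16 x 16 mm cut-out in its +x, +y corner, brass contacts on its +x end. On the middle of its top a finger rib along x, 64 long, 12 thick, 12 mm high (z 22 to 34). Origin in the middle of the underside. Starts upright on the table beyond the bay end of the box.
- pack_contacts (a point): Point of the pack in the middle of its +x end face (50 mm from its origin, 11 mm up).
- bowl_g: White bowl, 130 mm across, 64 mm high, a bystander; origin under its middle.
- spoon_1: Spoon, 203 mm long, lying on the table, a bystander; origin under its middle.
- fork_1: Fork, 203 mm long, lying on the table, a bystander; origin under its middle.
- pepper_mill: Wooden pepper mill, 56 mm across, 163 mm high, upright, a bystander; origin under its middle.

How it is judged:
By the outcome, as a careful person would: the job done as asked, in the order asked, and still so for the second after the job is handed in, with the robot touching nothing.
It also fails if it takes over 72 s, if anything falls off the work surface, if the arm or the gripper's body presses on something with over 40 N, if the wrist force passes 120 N, or if a joint passes its speed limit or range.

ROBOT

A 7-joint arm with a two-finger parallel gripper is mounted at the origin on the work surface; the furniture and walls round the work are solid. World frame = base frame: x ahead of the robot, y to its left, z up, the work surface at z = 0. Lengths are in m, angles in degrees, forces in N, time in s.
With the tool pointing down it reaches from about 0.425 to 0.875 m from the base axis. Payload 4.7 kg.
Tool frame: the origin (TCP) lies at the very end of the fingers, on their centre line; the grasp point (between the pads) lies 19 mm behind it (grasp_offset is the distance from the TCP to the grasp point, in m); z points along the fingers, x is the direction in which the jaws open and shut, and the axes are right-handed (so a half turn about z gives the same grasp; the last joint's range is limited). The gripper opens to 85 mm and grips with 20 to 120 N. Pads are 22 mm wide; open, the fingers measure 114 mm over their backs; the gripper's body (76 mm by 85 mm) begins 54 mm behind the grasp point. The pads swing forward as they close: fully open they stand 13 mm farther back than shut.
Start: joints at [-74.765, 18.392, -4.016, 83.108, 1.295, 78.541, -3.26], TCP at [0.162, 0.63, 0.231] pointing down, gripper open.
Joint ranges: [-163.93, 163.93], [-17.29, 119.83], [-79.2, 71.16], [3.27, 140.29], [-89.18, 269.18], [5.43, 117.66], [-154.24, 154.24]. Speed limits (degrees/s): [147.25, 147.25, 180, 180, 180, 180, 180].

INTERFACE

Orientations are given as a 3x3 rotation matrix whose columns are the frame's x, y, z axes.
In Python, from plant import sense, snapshot, sign_off, search_frame, trace, grasp_offset gives the robot as it stands.
- The arm moves only by the tool step_arm, never from a script. Its argument "deltas" is a list of rows, each an object of numbers: "fingers": the gripper's target within -1 to 1 (shut at 1, half-way at 0, fully open at -1); "tx", "ty", "tz": the shift along the tool's x, y, z in mm; "ax", "ay", "az": the turn, a rotation vector about the tool's x, y, z in degrees. In form: [{"fingers": .., "tx": .., "ty": .., "tz": .., "ax": .., "ay": .., "az": ..}, ...]. A call has 1 to 20 rows; each row is the pose to reach, as a shift and turn from the pose commanded when the call began, along the tool's axes at that moment; what a row does not reach only later rows make up. A row lasts 1/12 s, in which the tool goes at most 41.7 mm and 7.16 degrees, less where a joint would pass 70% of its speed; a pose out of reach is approached as far as the arm can. A call with a gripper value outside its range is refused whole. The fingers move at their own pace and stop on an object; "grip_force" is the grip in N (left out, the last holds). Time passes only in rows, so rows that repeat a pose let the fingers close. It gives the time, the measured TCP pose, the force and the opening at its end, in the units of the state.
- sense(): the state, without advancing time (a new reading comes with each control period).
- snapshot(name): name is "side" or "top" or "wrist"; returns a dict with "image" (400x640x3 uint8, blue, green, red), "fx", "fy", "cx", "cy" (pixels), "origin" and "attitude" of the camera in the world; the wrist camera has in their place "T_tool_cam" (4x4, takes a point from camera to tool coordinates, whose origin is the TCP and whose axes are the tool frame's). Camera axes: x right, y down, z forward; pixel columns grow to the right and rows downward; lengths in m; the calibration is good to about 2 mm. A picture is of the moment at which its call begins: read the wrist's pose just before it. There is no depth.
- sign_off(): hands the job in, once; it reports no verdict.
Trained networks look in a picture, given as the dict that the camera call returned (one of the last four; its "shot" number tells which), for a name from the list of things; names that differ only in an ending like _2 or _b are one class to them, and where a whole thing is asked for, a point or a joint stands for the part that bears it (a point fixed in the world has none). Each returns a list of dicts, best first, with "p" (0 to 1); they miss things now and then, are a little off and sometimes report something else, mostly with a low value. They report only what shows in the picture. A call takes as long as a camera call.
- search_frame(picture, query): "extent" ([centre column, centre row, width, height] in pixels, round what is visible of it).
- trace(picture, query): "region" (400x640 bool, what is visible of it) and "extent" ([centre column, centre row, width, height] in pixels, round what is visible of it).
The state is a dict: "time": time; "q": joint angles; "dq": joint speeds; "joint_efforts": joint torques, N m; "ee_pos": TCP position; "tcp_rot": TCP orientation; "force": force on the tool from outside, world axes, zero at the start; "torque": the same for the moment, N m; "width": opening from 0.0 (shut) to 1.0 (fully open).
Only numpy, scipy, OpenCV 4.12 (cv2) and the standard library are available. Lean on these libraries where they do the work, as an engineer would, in place of code of your own. Each camera call takes 0.05 s, during which the arm holds its last target.

## Working session

There is one attempt and no reset: what is moved stays moved. The work goes in short steps, Python scripts to look and compute and a tool call to move; the robot and the scene stay as the last step left them, time stands still between calls to the robot, and variables do not carry over. Pictures are saved under pics/ and viewed, and the job is handed in when it is done.

Besides the shell and the picture viewer there is one more tool, called in YAML: its name, and indented under it one key for each argument. step_arm: Moves the arm, as the interface text tells. Its arguments: {"type":"object","properties":{"deltas":{"type":"array"},"grip_force":{"type":"number"}},"required":["deltas"]}

```bash
ls; mkdir -p pics; python3 - <<'E'
from plant import *
import cv2
s=sense();print({k:s[k] for k in('time','ee_pos','tcp_rot','force','width')},grasp_offset)
for n in('top','side','wrist'):
    p=snapshot(n);cv2.imwrite(f'pics/{n}0.png',p['image']);print(n,{k:v for k,v in p.items() if k!='image'})
E
```

```text
pics
{'time': 0.0, 'ee_pos': array([0.16188093, 0.62897039, 0.23021615]), 'tcp_rot': array([[ 2.49161346e-01,  9.68461923e-01, -3.55752301e-04],
       [ 9.68460139e-01, -2.49161571e-01, -1.86311909e-03],
       [-1.89299970e-03,  1.19685339e-04, -9.99998201e-01]]), 'force': array([ 0.61897859,  0.08945599, -0.17076554]), 'width': 1.0003728326544525} 0.0187
top {'fx': 483.74212057070287, 'fy': 483.74212057070287, 'cx': 313.8463559451901, 'cy': 195.8567848985862, 'origin': array([0.44447842, 0.01711439, 1.41620157]), 'attitude': array([[ 0.01637806, -0.9977623 ,  0.06482401],
       [-0.99983528, -0.01583593,  0.00886811],
       [-0.00782172, -0.06495857, -0.99785731]]), 'shot': 1}
side {'fx': 457.30615262242975, 'fy': 457.30615262242975, 'cx': 312.56442575333665, 'cy': 197.65145778765714, 'origin': array([ 0.23805654, -1.17386322,  0.97304957]), 'attitude': array([[ 0.97439971, -0.13684389,  0.17837869],
       [-0.22477118, -0.57598591,  0.78595048],
       [-0.0048089 , -0.80592431, -0.59199906]]), 'shot': 2}
wrist {'fx': 287.5786397302994, 'fy': 287.5786397302994, 'cx': 316.9410957384087, 'cy': 197.96674156909833, 'T_tool_cam': array([[ 9.99999201e-01,  1.25657636e-03, -1.40491784e-04,
         3.49010578e-04],
       [-1.17754963e-03,  9.66010428e-01,  2.58500420e-01,
        -6.55327842e-02],
       [ 4.60542046e-04, -2.58500048e-01,  9.66011135e-01,
        -1.42940646e-01],
       [ 0.00000000e+00,  0.00000000e+00,  0.00000000e+00,
         1.00000000e+00]]), 'shot': 3}
```

View pics/top0.png

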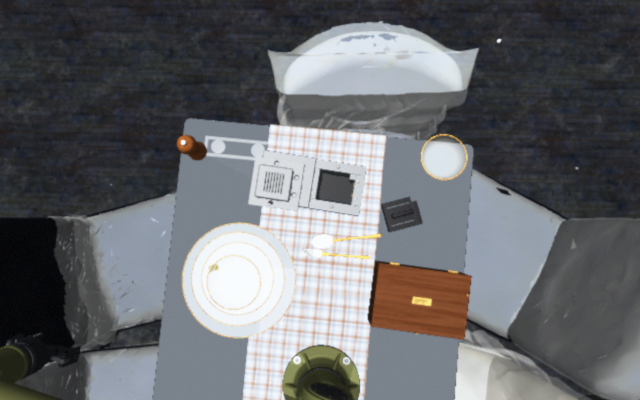

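View pics/side0.png

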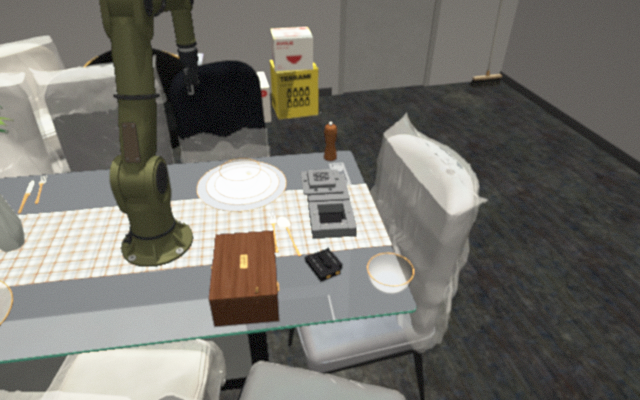

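View pics/wrist0.png

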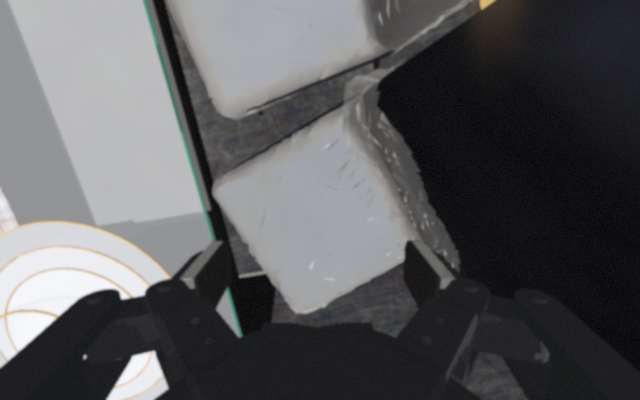

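```bash
cat > h.py <<'E'
import numpy as np, cv2
from plant import *
def cam(p,s=None):
    if 'origin' in p: return np.array(p['attitude']),np.array(p['origin'])
    T=np.array(p['T_tool_cam']);R=np.array(s['tcp_rot']);return R@T[:3,:3],R@T[:3,3]+s['ee_pos']
def ray(p,uv,z,s=None):
    R,o=cam(p,s);d=R@np.array([(uv[0]-p['cx'])/p['fx'],(uv[1]-p['cy'])/p['fy'],1]);return o+d*(z-o[2])/d[2]
def proj(p,X,s=None):
    R,o=cam(p,s);c=(np.atleast_2d(X)-o)@R;return np.c_[c[:,0]/c[:,2]*p['fx']+p['cx'],c[:,1]/c[:,2]*p['fy']+p['cy']]
def pose(x,y,yaw,z,P):
    c,s=np.cos(np.radians(yaw)),np.sin(np.radians(yaw));P=np.atleast_2d(P).astype(float)
    return np.c_[x+c*P[:,0]-s*P[:,1],y+s*P[:,0]+c*P[:,1],z+P[:,2]]
def crop(im,x0,y0,x1,y1,k,name):
    cv2.imwrite(name,cv2.resize(im[y0:y1,x0:x1],None,fx=k,fy=k,interpolation=cv2.INTER_CUBIC))
E
python3 - <<'E'
from h import *
p=snapshot('top');im=p['image']
crop(im,180,120,440,260,3,'pics/topz.png')
for q in('box','cover','pack','bowl_g','spoon_1','fork_1','pepper_mill','pack_contacts'):
    for r in trace(p,q)[:2]:
        e=r['extent'];m=r['region'];pts=np.argwhere(m)[:,::-1].astype(np.float32)
        print(q,round(r['p'],2),np.round(e,1),cv2.minAreaRect(pts) if len(pts) else '', ray(p,e[:2],0.03).round(3))
E
```

```text
box 0.95 [315.6 183.9 104.2  66.4] ((311.1416015625, 182.82948303222656), (104.84343719482422, 52.53575897216797), 8.746162414550781) [0.569 0.025 0.03 ]
cover 0.68 [277.9 182.9  54.1  53. ] ((275.6058349609375, 182.7802734375), (49.61344909667969, 49.03147506713867), 8.365885734558105) [0.57  0.134 0.03 ]
cover 0.17 [190.9 148.6  30.   25.2] ((191.0146942138672, 146.69117736816406), (31.905742645263672, 19.097427368164062), 32.47119140625) [0.666 0.388 0.03 ]
pack 0.79 [402.1 212.6  39.1  33.2] ((400.8018798828125, 213.0565948486328), (29.669878005981445, 35.30166244506836), 74.05460357666016) [ 0.491 -0.224  0.03 ]
bowl_g 0.95 [445.  157.2  48.2  44.3] ((443.0, 156.5), (45.0, 46.0), 90.0) [ 0.652 -0.347  0.03 ]
bowl_g 0.39 [315.2 183.   99.9  66.8] ((310.4540710449219, 182.7584991455078), (106.17959594726562, 51.612953186035156), 10.080597877502441) [0.572 0.026 0.03 ]
spoon_1 0.73 [343.5 241.8  70.   14.9] ((344.5, 240.0), (67.0, 12.0), 0.0) [ 0.405 -0.057  0.03 ]
fork_1 0.63 [275.2 183.9  54.9  52.6] ((275.731201171875, 182.4971160888672), (50.10284423828125, 50.026817321777344), 8.746162414550781) [0.567 0.141 0.03 ]
fork_1 0.49 [333.  254.4  64.3   9.5] ((335.028564453125, 252.8136749267578), (68.31571960449219, 8.284478187561035), 2.385944128036499) [ 0.368 -0.028  0.03 ]
pepper_mill 0.76 [190.9 149.1  28.2  27. ] ((191.22647094726562, 146.6441192626953), (31.598957061767578, 19.404212951660156), 32.47119140625) [0.665 0.388 0.03 ]
pack_contacts 0.74 [400.  215.2  41.7  34.6] ((400.5566101074219, 213.19813537597656), (29.257795333862305, 36.12582778930664), 74.05460357666016) [ 0.483 -0.218  0.03 ]
pack_contacts 0.21 [190.6 149.6  27.1  26.7] ((191.33018493652344, 146.90565490722656), (30.98401641845703, 18.940074920654297), 29.05460548400879) [0.663 0.388 0.03 ]
```

View pics/topz.png

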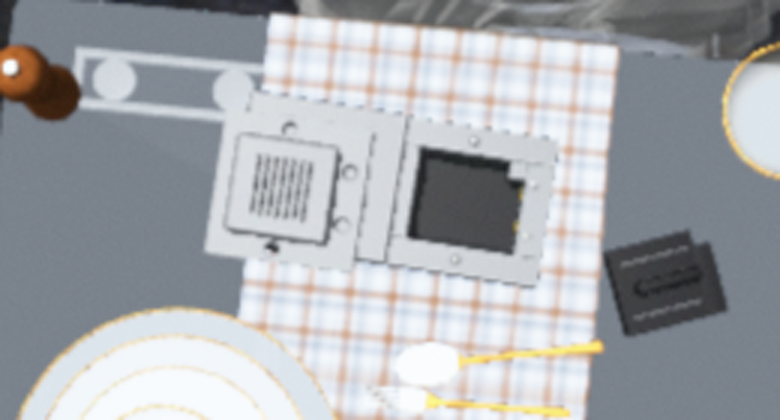

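```bash
cat >> h.py <<'E'
def go(x,y,z,yaw,s=None):
    """deltas in tool axes to reach TCP x,y,z with tool x at world yaw, tool z down"""
    s=s or sense();R=np.array(s['tcp_rot']);c,n=np.cos(np.radians(yaw)),np.sin(np.radians(yaw))
    G=np.array([[c,n,0],[n,-c,0],[0,0,-1]])
    d=R.T@(np.array([x,y,z])-s['ee_pos'])*1000
    a=np.degrees(cv2.Rodrigues(R.T@G)[0].ravel())
    print('t',d.round(1),'a',a.round(2))
def st():
    s=sense();R=np.array(s['tcp_rot'])
    print(round(s['time'],2),np.round(s['ee_pos'],4),'yaw',np.degrees(np.arctan2(R[1,0],R[0,0])).round(2),'z',R[:,2].round(3),'F',np.round(s['force'],1),'w',round(s['width'],3));return s
E
python3 -c "
from h import *
go(.5,.3,.26,30);go(.57,.065,.25,-8.7)"
```

```text
t [-234.9  409.5  -28.6] a [-0.000e+00 -1.000e-02  4.558e+01]
t [-445.1  535.8  -18.7] a [-0.000e+00 -1.000e-02  8.428e+01]
```

step_arm:
  deltas:
    - {"fingers":-1,"tx":-100,"ty":175,"tz":-28,"az":20}
    - {"tx":-140,"ty":245,"tz":-28,"az":28}
    - {"tx":-235,"ty":410,"tz":-28,"az":45}
    - {"tx":-235,"ty":410,"tz":-28,"az":45}
    - {"tx":-235,"ty":410,"tz":-28,"az":45}
    - {"tx":-235,"ty":410,"tz":-28,"az":45}
    - {"tx":-235,"ty":410,"tz":-28,"az":45}
    - {"tx":-235,"ty":410,"tz":-28,"az":45}
    - {"tx":-235,"ty":410,"tz":-28,"az":45}
    - {"tx":-235,"ty":410,"tz":-28,"az":45}
    - {"tx":-445,"ty":536,"tz":-19,"az":84.3}
    - {"tx":-445,"ty":536,"tz":-19,"az":84.3}
    - {"tx":-445,"ty":536,"tz":-19,"az":84.3}
    - {"tx":-445,"ty":536,"tz":-19,"az":84.3}
    - {"tx":-445,"ty":536,"tz":-19,"az":84.3}
    - {"tx":-445,"ty":536,"tz":-19,"az":84.3}
    - {"tx":-445,"ty":536,"tz":-19,"az":84.3}
    - {"tx":-445,"ty":536,"tz":-19,"az":84.3}
    - {"tx":-445,"ty":536,"tz":-19,"az":84.3}
    - {"tx":-445,"ty":536,"tz":-19,"az":84.3}

```text
invalid input
```

step_arm:
  deltas:
    - {"fingers":-1,"tx":-100,"ty":175,"tz":-28,"ax":0,"ay":0,"az":20}
    - {"fingers":-1,"tx":-140,"ty":245,"tz":-28,"ax":0,"ay":0,"az":28}
    - {"fingers":-1,"tx":-235,"ty":410,"tz":-28,"ax":0,"ay":0,"az":45}
    - {"fingers":-1,"tx":-235,"ty":410,"tz":-28,"ax":0,"ay":0,"az":45}
    - {"fingers":-1,"tx":-235,"ty":410,"tz":-28,"ax":0,"ay":0,"az":45}
    - {"fingers":-1,"tx":-235,"ty":410,"tz":-28,"ax":0,"ay":0,"az":45}
    - {"fingers":-1,"tx":-235,"ty":410,"tz":-28,"ax":0,"ay":0,"az":45}
    - {"fingers":-1,"tx":-235,"ty":410,"tz":-28,"ax":0,"ay":0,"az":45}
    - {"fingers":-1,"tx":-235,"ty":410,"tz":-28,"ax":0,"ay":0,"az":45}
    - {"fingers":-1,"tx":-235,"ty":410,"tz":-28,"ax":0,"ay":0,"az":45}

```text
time: 1.43
ee_pos: [0.4609, 0.3379, 0.2572]
tcp_rot: [[0.861, 0.509, 0.001], [0.509, -0.861, 0.001], [0.001, -0.0, -1.0]]
force: [0.9, 0.8, 0.5]
width: 1.004
```

```bash
python3 -c "
from h import *
st();go(.57,.065,.25,-8.7)"
```

```text
1.43 [0.4609 0.3379 0.2572] yaw 30.58 z [ 0.001  0.001 -1.   ] F [0.9 0.8 0.5] w 1.004
t [-44.9 290.4   7. ] a [-0.04 -0.04 39.28]
```

step_arm:
  deltas:
    - {"fingers":-1,"tx":-45,"ty":290,"tz":7,"ax":0,"ay":0,"az":39.3}
    - {"fingers":-1,"tx":-45,"ty":290,"tz":7,"ax":0,"ay":0,"az":39.3}
    - {"fingers":-1,"tx":-45,"ty":290,"tz":7,"ax":0,"ay":0,"az":39.3}
    - {"fingers":-1,"tx":-45,"ty":290,"tz":7,"ax":0,"ay":0,"az":39.3}
    - {"fingers":-1,"tx":-45,"ty":290,"tz":7,"ax":0,"ay":0,"az":39.3}
    - {"fingers":-1,"tx":-45,"ty":290,"tz":7,"ax":0,"ay":0,"az":39.3}
    - {"fingers":-1,"tx":-45,"ty":290,"tz":7,"ax":0,"ay":0,"az":39.3}
    - {"fingers":-1,"tx":-45,"ty":290,"tz":7,"ax":0,"ay":0,"az":39.3}
    - {"fingers":-1,"tx":-45,"ty":290,"tz":7,"ax":0,"ay":0,"az":39.3}

```text
time: 2.18
ee_pos: [0.5693, 0.0628, 0.2499]
tcp_rot: [[0.987, -0.159, 0.001], [-0.159, -0.987, -0.001], [0.001, 0.001, -1.0]]
force: [-0.4, 1.0, 0.9]
width: 1.004
```

```bash
python3 -c "
from h import *
s=st();p=snapshot('wrist');cv2.imwrite('pics/w1.png',p['image']);import pickle;pickle.dump((s,p),open('w1.pkl','wb'))
for q in ('cover','pack'):
    r=trace(p,q)
    if r: print(q,r[0]['p'],r[0]['extent'])
"
```

```text
2.18 [0.5693 0.0628 0.2499] yaw -9.12 z [ 0.001 -0.001 -1.   ] F [-0.4  1.   0.9] w 1.004
cover 0.81 [303.5, 111.6, 129.7, 133.0]
pack 0.53 [303.9, 321.2, 16.5, 8.2]
```

View pics/w1.png

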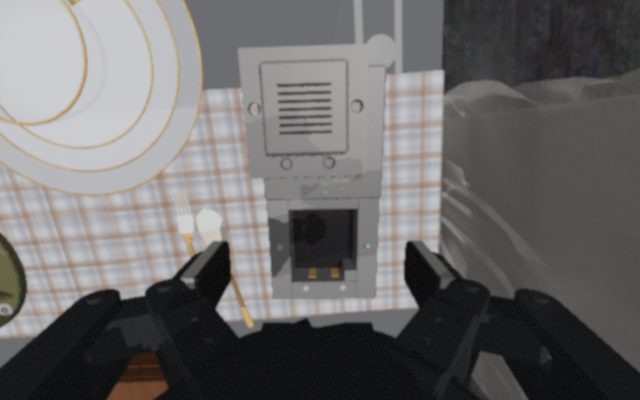

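```bash
python3 -c "
from h import *
import pickle
s,p=pickle.load(open('w1.pkl','rb'));crop(p['image'],230,170,400,310,4.5,'pics/w1a.png');crop(p['image'],225,35,400,205,3.5,'pics/w1b.png')
"
```

```text
(no output)
```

View pics/w1a.png

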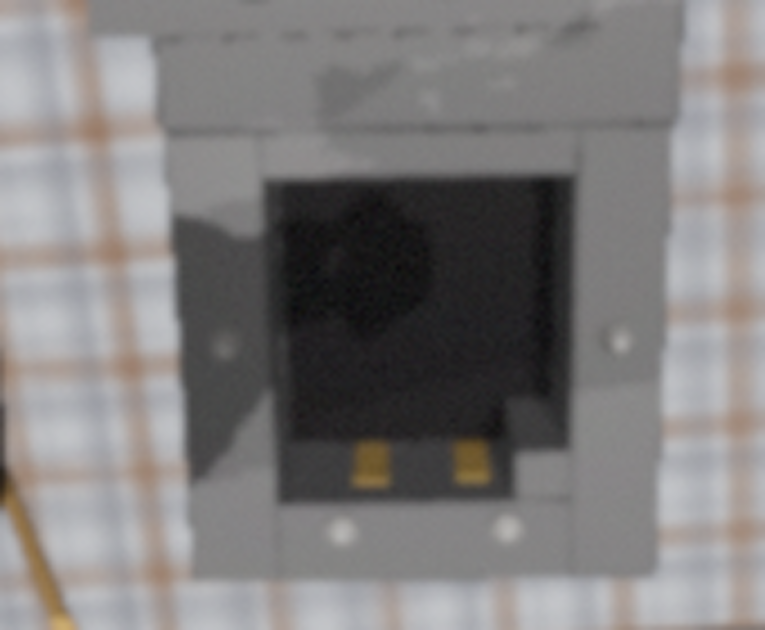

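View pics/w1b.png

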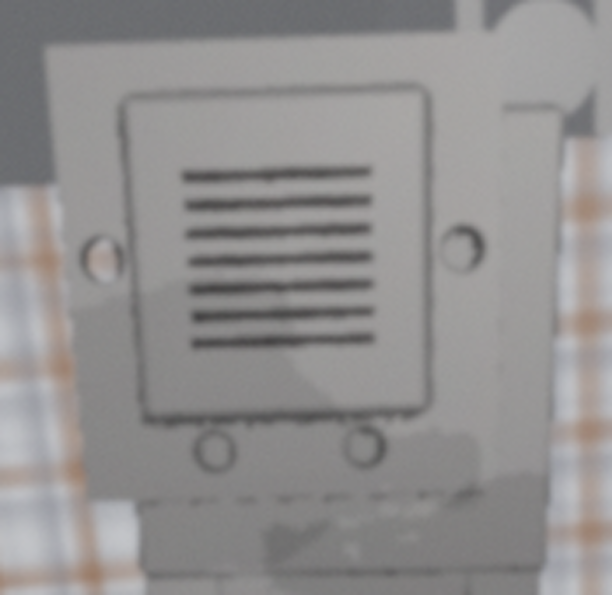

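```bash
cat >> h.py <<'E'
from scipy.optimize import least_squares
def fit(p,s,P,uv,x0,z=0,free=False):
    P=np.array(P,float)/1000;uv=np.array(uv,float)
    f=lambda v:(proj(p,pose(v[0],v[1],v[2]*10,z,P),s)-uv).ravel()
    r=least_squares(f,[x0[0],x0[1],x0[2]/10],loss='soft_l1')
    v=r.x*[1,1,10];print('fit',v.round(4),'res',r.fun.reshape(-1,2).round(1).tolist());return v
def unc(uv,k,x0,y0): return (np.array(uv,float)+.5)/k-.5+[x0,y0]
E
python3 - <<'E'
from h import *
import pickle
s,p=pickle.load(open('w1.pkl','rb'))
B=[[0,-72,51],[0,72,51],[14.5,-44,43],[14.5,44,43],[118.5,-44,43],[118.5,28,43],[146,-72,43],[146,72,43],[64.5,-57,50],[64.5,57,50],[126.5,-25,48.3],[126.5,25,48.3]]
u=unc([[163,131],[672,123],[265,181],[575,176],[281,502],[514,497],[193,577],[655,574],[225,345],[621,340],[343,530],[508,527]],4.5,230,170)
b=fit(p,s,B,u,[.57,.02,-98.7])
C=[[-70,-69,8],[70,-69,8],[-70,69,8],[70,69,8],[-54,-46,24],[-54,46,24],[42,46,24],[42,-46,24],[-8,-57,8],[-8,57,8],[54,-25,8],[54,25,8]]
u=unc([[45,46],[90,499],[500,32],[480,492],[122,97],[428,87],[431,405],[143,418],[102,259],[462,248],[215,451],[364,446]],3.5,225,35)
c=fit(p,s,C,u,[.57,.1,-98.7],.051)
def rel(b,c):
    d=np.array(c[:2])-b[:2];a=np.radians(b[2]);return [ (np.cos(a)*d[0]+np.sin(a)*d[1])*1000,(-np.sin(a)*d[0]+np.cos(a)*d[1])*1000,c[2]-b[2]]
print(rel(b,c))
print('pack home',pose(*b,0,[[.0665,0,0]]),'cover home',pose(*b,0,[[.0725,0,0]]))
go(.49+.0,-.20,.20,12)
E
```

```text
fit [ 5.72600e-01  3.58000e-02 -9.81659e+01] res [[-1.3, 0.2], [2.6, 0.1], [-0.1, -1.9], [0.3, -1.9], [-0.5, -0.4], [0.5, -0.0], [-0.3, 0.9], [0.7, 0.1], [-0.2, 0.4], [0.0, 0.2], [-0.4, 0.6], [-0.1, 0.7]]
fit [  0.5679   0.136  -97.4122] res [[-0.2, -0.2], [-1.1, 1.0], [0.9, -0.3], [4.5, -0.3], [-2.1, -2.0], [1.2, -1.9], [0.4, 2.6], [-0.9, 1.4], [-0.0, 0.1], [-0.1, 0.2], [-0.3, 0.1], [0.0, 0.3]]
[np.float64(-98.5515076347813), np.float64(-18.86823700941659), np.float64(0.7536992954794357)]
pack home [[ 0.56315946 -0.03002893  0.        ]] cover home [[ 0.56230722 -0.03596809  0.        ]]
t [-37.1 277.4  49.3] a [-6.00e-02  2.00e-02 -2.06e+01]
```

step_arm:
  deltas:
    - {"fingers":-1,"tx":-37,"ty":277,"tz":30,"ax":0,"ay":0,"az":-20.6}
    - {"fingers":-1,"tx":-37,"ty":277,"tz":30,"ax":0,"ay":0,"az":-20.6}
    - {"fingers":-1,"tx":-37,"ty":277,"tz":30,"ax":0,"ay":0,"az":-20.6}
    - {"fingers":-1,"tx":-37,"ty":277,"tz":30,"ax":0,"ay":0,"az":-20.6}
    - {"fingers":-1,"tx":-37,"ty":277,"tz":30,"ax":0,"ay":0,"az":-20.6}
    - {"fingers":-1,"tx":-37,"ty":277,"tz":30,"ax":0,"ay":0,"az":-20.6}
    - {"fingers":-1,"tx":-37,"ty":277,"tz":30,"ax":0,"ay":0,"az":-20.6}
    - {"fingers":-1,"tx":-37,"ty":277,"tz":30,"ax":0,"ay":0,"az":-20.6}
    - {"fingers":-1,"tx":-37,"ty":277,"tz":30,"ax":0,"ay":0,"az":-20.6}

```text
time: 3.08
ee_pos: [0.4896, -0.2015, 0.2197]
tcp_rot: [[0.979, 0.204, 0.0], [0.204, -0.979, 0.001], [0.0, -0.001, -1.0]]
force: [0.5, 1.5, -0.6]
width: 0.999
```

```bash
python3 -c "
from h import *
s=st();p=snapshot('wrist');cv2.imwrite('pics/w2.png',p['image']);import pickle;pickle.dump((s,p),open('w2.pkl','wb'))
for q in ('cover','pack'):
    r=trace(p,q)
    if r: print(q,r[0]['p'],r[0]['extent'])
"
```

```text
3.08 [ 0.4896 -0.2015  0.2197] yaw 11.79 z [ 0.     0.001 -1.   ] F [ 0.5  1.5 -0.6] w 0.999
pack 0.61 [312.2, 193.4, 69.1, 85.0]
```

View pics/w2.png

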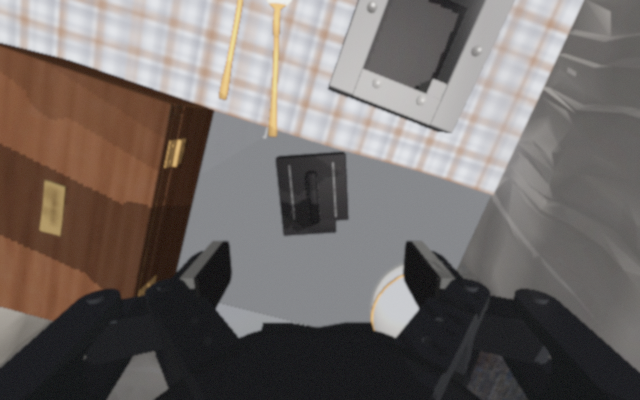

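```bash
python3 -c "
from h import *
import pickle
s,p=pickle.load(open('w2.pkl','rb'));crop(p['image'],260,140,370,250,5,'pics/w2a.png')
t=snapshot('top')
for z in(.1,.15,.2):print(z,[ray(t,u,z)[:2].round(3).tolist() for u in([376,263],[470,271])],[ray(p,u,z,s)[:2].round(3).tolist() for u in([170,100],[145,260])])
sd=snapshot('side');print([ray(sd,u,0)[:2].round(3) for u in ([212,324],[278,316])])
"
```

```text
0.1 [[0.351, -0.142], [0.334, -0.395]] [[0.348, -0.146], [0.335, -0.304]]
0.15 [[0.355, -0.136], [0.338, -0.379]] [[0.372, -0.145], [0.362, -0.273]]
0.2 [[0.358, -0.13], [0.342, -0.364]] [[0.397, -0.143], [0.389, -0.241]]
[array([ 0.15 , -0.365]), array([ 0.322, -0.379])]
```

View pics/w2a.png

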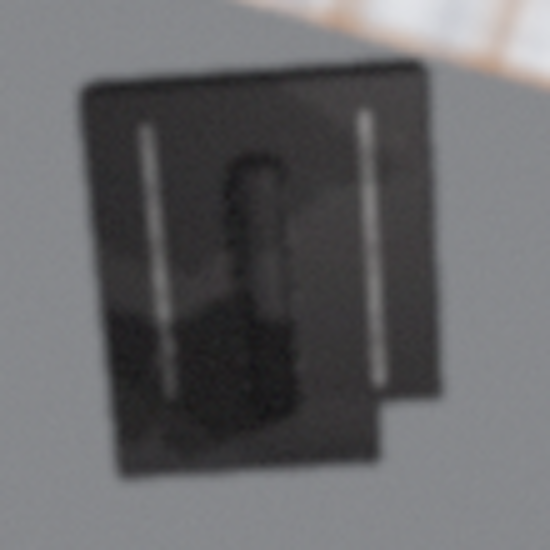

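```bash
python3 - <<'E'
from h import *
import pickle
s,p=pickle.load(open('w2.pkl','rb'))
u=unc([[84,94],[428,70],[440,396],[380,396],[380,460],[120,475],[262,156],[275,413]],5,260,140)
c=fit(p,s,[[-50,-42,22],[-50,42,22],[34,42,22],[34,26,22],[50,26,22],[50,-42,22],[-32,0,34],[32,0,34]],u,[.49,-.22,-78])
print(c[2]+90); st()
go(c[0],c[1],.06,c[2]+90)
E
```

```text
fit [  0.4896  -0.2236 -74.6807] res [[-1.4, -2.4], [0.9, -1.9], [0.8, 0.4], [0.1, 1.1], [0.6, 0.3], [-0.9, 0.3], [-0.7, -0.1], [0.2, 0.7]]
15.319327453664329
3.33 [ 0.4909 -0.199   0.2196] yaw 12.11 z [ 0.  0. -1.] F [0.3 0.9 0.1] w 0.996
t [ -6.4  23.8 159.6] a [-0.02 -0.01 -3.21]
```

step_arm:
  deltas:
    - {"fingers":0,"tx":-6,"ty":24,"tz":40,"ax":0,"ay":0,"az":-3.2}
    - {"fingers":0,"tx":-6,"ty":24,"tz":80,"ax":0,"ay":0,"az":-3.2}
    - {"fingers":0,"tx":-6,"ty":24,"tz":120,"ax":0,"ay":0,"az":-3.2}
    - {"fingers":0,"tx":-6,"ty":24,"tz":140,"ax":0,"ay":0,"az":-3.2}
    - {"fingers":0,"tx":-6,"ty":24,"tz":140,"ax":0,"ay":0,"az":-3.2}
    - {"fingers":0,"tx":-6,"ty":24,"tz":140,"ax":0,"ay":0,"az":-3.2}

```text
time: 3.83
ee_pos: [0.4889, -0.2249, 0.0791]
tcp_rot: [[0.965, 0.262, -0.002], [0.262, -0.965, 0.0], [-0.002, -0.001, -1.0]]
force: [0.4, -0.1, 1.2]
width: 0.5
```

```bash
python3 -c "
from h import *
s=st();p=snapshot('wrist');crop(p['image'],170,60,470,360,2,'pics/w3.png');cv2.imwrite('pics/w3f.png',p['image']);import pickle;pickle.dump((s,p),open('w3.pkl','wb'))
go(.4896,-.2236,.025,15.3)
P=np.array([[-50,-42,22],[-50,42,22],[34,42,22],[34,26,22],[50,26,22],[50,-42,22],[-32,0,34],[32,0,34]])/1e3
print(proj(p,pose(.4896,-.2236,-74.68,0,P),s).round(1).tolist())
"
```

```text
3.83 [ 0.4889 -0.2249  0.0791] yaw 15.18 z [-0.002  0.    -1.   ] F [ 0.4 -0.1  1.2] w 0.5
t [-0.1 -2.2 55.7] a [ 0.05 -0.05 -0.14]
[[257.3, 143.1], [379.9, 142.9], [373.8, 255.2], [352.8, 255.2], [352.1, 274.1], [264.4, 274.1], [318.7, 172.0], [318.6, 260.2]]
```

View pics/w3.png

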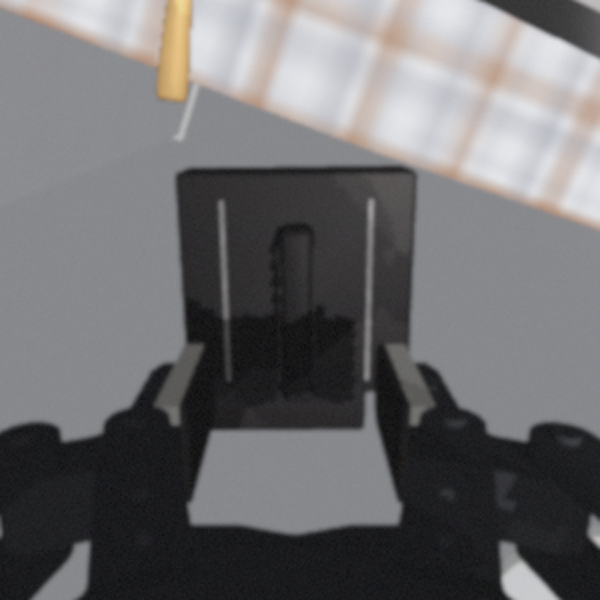

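step_arm:
  deltas:
    - {"fingers":0,"tx":0,"ty":-1,"tz":30,"ax":0,"ay":0,"az":0}
    - {"fingers":0,"tx":0,"ty":-1,"tz":48,"ax":0,"ay":0,"az":0}
    - {"fingers":0,"tx":0,"ty":-1,"tz":55,"ax":0,"ay":0,"az":0}
    - {"fingers":0,"tx":0,"ty":-1,"tz":55,"ax":0,"ay":0,"az":0}
    - {"fingers":1,"tx":0,"ty":-1,"tz":55,"ax":0,"ay":0,"az":0}
    - {"fingers":1,"tx":0,"ty":-1,"tz":55,"ax":0,"ay":0,"az":0}
    - {"fingers":1,"tx":0,"ty":-1,"tz":55,"ax":0,"ay":0,"az":0}
    - {"fingers":1,"tx":0,"ty":-1,"tz":55,"ax":0,"ay":0,"az":0}
    - {"fingers":1,"tx":0,"ty":-1,"tz":55,"ax":0,"ay":0,"az":0}
  grip_force: 60

```text
time: 4.63
ee_pos: [0.4902, -0.2256, 0.0267]
tcp_rot: [[0.966, 0.26, 0.003], [0.26, -0.966, -0.0], [0.003, 0.001, -1.0]]
force: [-1.3, 0.5, 6.5]
width: 0.115
```

```bash
python3 -c "
from h import *
st()"
```

```text
4.63 [ 0.4902 -0.2256  0.0267] yaw 15.09 z [ 0.003 -0.    -1.   ] F [-1.3  0.5  6.5] w 0.115
```

step_arm:
  deltas:
    - {"fingers":1,"tx":0,"ty":0,"tz":-3,"ax":0,"ay":0,"az":0}
    - {"fingers":1,"tx":0,"ty":0,"tz":-15,"ax":0,"ay":0,"az":0}
    - {"fingers":1,"tx":0,"ty":0,"tz":-40,"ax":0,"ay":0,"az":0}
    - {"fingers":1,"tx":0,"ty":0,"tz":-70,"ax":0,"ay":0,"az":0}
    - {"fingers":1,"tx":0,"ty":0,"tz":-100,"ax":0,"ay":0,"az":0}
    - {"fingers":1,"tx":0,"ty":0,"tz":-110,"ax":0,"ay":0,"az":0}
    - {"fingers":1,"tx":0,"ty":0,"tz":-110,"ax":0,"ay":0,"az":0}

```text
time: 5.22
ee_pos: [0.4907, -0.2259, 0.1378]
tcp_rot: [[0.966, 0.26, 0.006], [0.26, -0.966, -0.001], [0.006, 0.002, -1.0]]
force: [-0.2, -1.5, -4.4]
width: 0.113
```

```bash
python3 -c "
from h import *
s=st();p=snapshot('wrist');crop(p['image'],170,60,470,360,2,'pics/w4.png');import pickle;pickle.dump((s,p),open('w4.pkl','wb'))
"
```

```text
5.22 [ 0.4907 -0.2259  0.1378] yaw 15.07 z [ 0.006 -0.001 -1.   ] F [-0.2 -1.5 -4.4] w 0.113
```

View pics/w4.png

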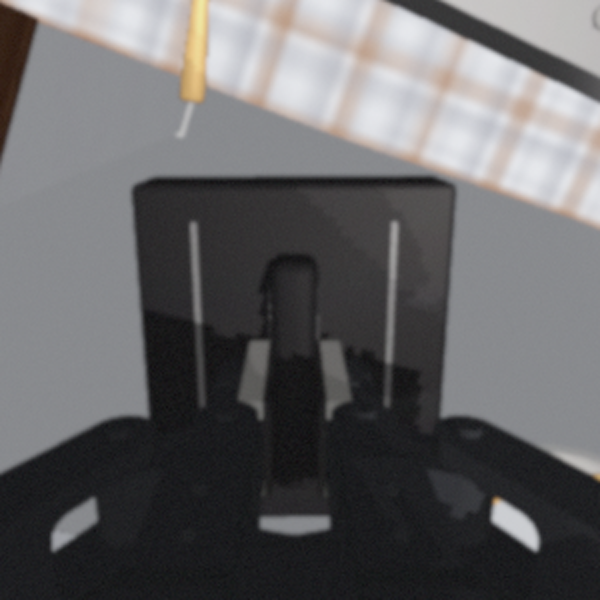

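```bash
python3 - <<'E'
from h import *
import pickle
s,p=pickle.load(open('w4.pkl','rb'))
R=s['tcp_rot'];yaw=np.degrees(np.arctan2(R[1,0],R[0,0]))
for z in(.109,.111,.113):
    u=unc([[138,191],[453,189],[293,256]],2,170,60)
    c=fit(p,s,[[-50,-42,22],[-50,42,22],[-32,0,34]],u,[.49,-.22,-75],z)
    d=R.T@(np.r_[c[:2],z]-s['ee_pos']);print('pack in tool mm',d*1000,'yaw rel',c[2]-yaw)
E
```

```text
fit [  0.4908  -0.2269 -74.5878] res [[-3.8, -0.5], [1.0, -0.4], [0.3, 5.9]]
pack in tool mm [-0.31911152  0.94764642 28.76444129] yaw rel -89.65858912932747
fit [  0.4907  -0.2267 -74.5639] res [[-5.1, -0.5], [2.0, -0.5], [0.1, 6.5]]
pack in tool mm [-0.38082476  0.73022789 26.76353176] yaw rel -89.63470865070843
fit [  0.4906  -0.2265 -74.5596] res [[-6.3, -0.5], [3.0, -0.5], [0.0, 7.1]]
pack in tool mm [-0.39898282  0.50917652 24.76287436] yaw rel -89.6303386685501
```

```bash
python3 - <<'E'
from h import *
import pickle
s,p=pickle.load(open('w1.pkl','rb'))
B=np.array([[0,-72,51],[0,72,51],[14.5,-44,43],[14.5,44,43],[118.5,-44,43],[118.5,28,43],[146,-72,43],[146,72,43],[64.5,-57,50],[64.5,57,50],[126.5,-25,48.3],[126.5,25,48.3]])
u=unc([[163,131],[672,123],[265,181],[575,176],[281,502],[514,497],[193,577],[655,574],[225,345],[621,340],[343,530],[508,527]],4.5,230,170)
for idx in ([8,9,10,11],[6,7,8,9,10,11],[4,5,8,9,10,11]):
    b=fit(p,s,B[idx],u[idx],[.57,.02,-98.7])
    print(pose(*b,0,[[.0665,0,0]]).round(4))
# top camera pins (crop 3x at 180,120)
t=snapshot('top');crop(t['image'],300,140,380,220,8,'pics/t2.png')
ut=unc([[473,142],[455,260],[534,186],[526,236]],3,180,120)
b=fit(t,None,B[[9,8,11,10]],ut,[.57,.02,-98.7]);print(pose(*b,0,[[.0665,0,0]]).round(4))
E
```

```text
fit [ 5.7280e-01  3.6400e-02 -9.8143e+01] res [[-0.1, -0.1], [0.2, -0.3], [-0.2, 0.2], [0.1, 0.3]]
[[ 0.5634 -0.0294  0.    ]]
fit [ 5.73200e-01  3.64000e-02 -9.84026e+01] res [[-0.4, 0.3], [0.6, -0.2], [0.0, -0.3], [0.3, -0.1], [-0.4, 0.1], [-0.1, 0.3]]
[[ 0.5635 -0.0294  0.    ]]
fit [ 5.72700e-01  3.61000e-02 -9.80843e+01] res [[-0.4, -0.6], [0.6, -0.3], [-0.1, 0.2], [0.1, -0.1], [-0.2, 0.4], [0.0, 0.5]]
[[ 0.5633 -0.0297  0.    ]]
fit [ 5.69200e-01  3.50000e-02 -9.78758e+01] res [[0.2, -0.2], [0.2, 0.2], [-0.2, -0.4], [-0.2, 0.4]]
[[ 0.5601 -0.0309  0.    ]]
```

View pics/t2.png

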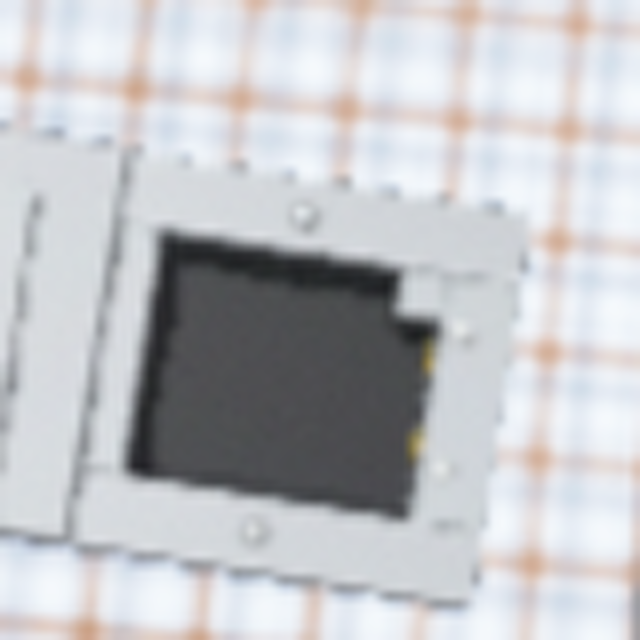

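```bash
python3 -c "
from h import *
st();go(.5633,-.0314,.115,-8.3)"
```

```text
5.32 [ 0.4882 -0.2245  0.1338] yaw 15.09 z [-0.001  0.001 -1.   ] F [-0.6 -0.2 -5.3] w 0.114
t [ 122.8 -166.8   19. ] a [-0.06  0.04 23.39]
```

step_arm:
  deltas:
    - {"fingers":1,"tx":12,"ty":-16,"tz":0,"ax":0,"ay":0,"az":2}
    - {"fingers":1,"tx":32,"ty":-43,"tz":0,"ax":0,"ay":0,"az":6}
    - {"fingers":1,"tx":56,"ty":-76,"tz":0,"ax":0,"ay":0,"az":11}
    - {"fingers":1,"tx":80,"ty":-109,"tz":5,"ax":0,"ay":0,"az":16}
    - {"fingers":1,"tx":104,"ty":-142,"tz":10,"ax":0,"ay":0,"az":20}
    - {"fingers":1,"tx":118,"ty":-161,"tz":15,"ax":0,"ay":0,"az":22.5}
    - {"fingers":1,"tx":123,"ty":-167,"tz":19,"ax":0,"ay":0,"az":23.4}
    - {"fingers":1,"tx":123,"ty":-167,"tz":19,"ax":0,"ay":0,"az":23.4}
    - {"fingers":1,"tx":123,"ty":-167,"tz":19,"ax":0,"ay":0,"az":23.4}

```text
time: 6.07
ee_pos: [0.5623, -0.0328, 0.1135]
tcp_rot: [[0.99, -0.144, -0.004], [-0.144, -0.99, -0.002], [-0.004, 0.003, -1.0]]
force: [0.5, -0.8, -4.4]
width: 0.116
```

```bash
python3 -c "
from h import *
s=st();p=snapshot('wrist');crop(p['image'],170,60,470,360,2,'pics/w5.png');import pickle;pickle.dump((s,p),open('w5.pkl','wb'))
go(.5633,-.0314,.06,-8.3)
t=snapshot('top');crop(t['image'],240,120,400,240,4,'pics/t5.png')
"
```

```text
6.07 [ 0.5623 -0.0328  0.1135] yaw -8.28 z [-0.004 -0.002 -1.   ] F [ 0.5 -0.8 -4.4] w 0.116
t [ 0.4 -2.8 54.3] a [ 0.13  0.15 -0.11]
```

View pics/w5.png

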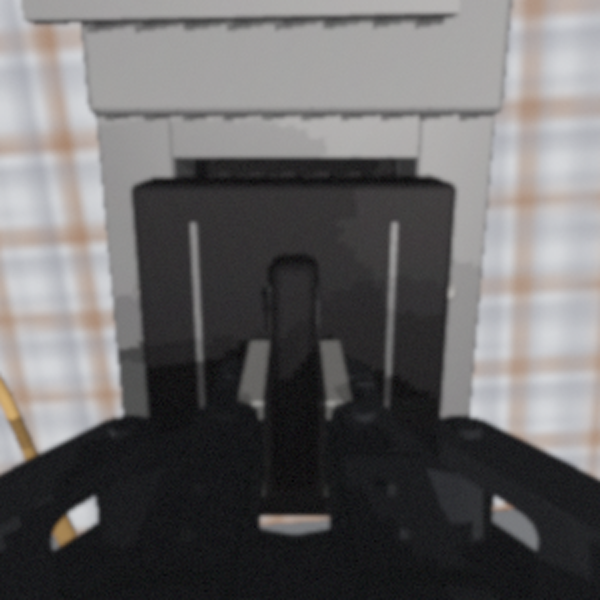

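View pics/t5.png

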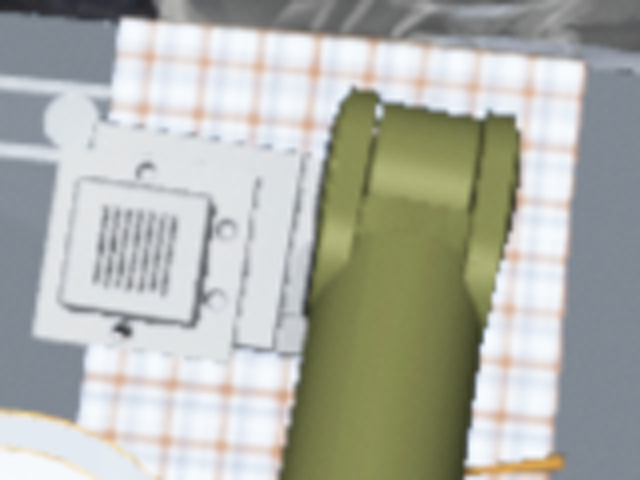

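```bash
python3 -c "
from h import *
s=st();go(.5633,-.0314,.06,-8.3)"
```

```text
6.17 [ 0.563  -0.0344  0.1149] yaw -8.48 z [-0.002 -0.001 -1.   ] F [ 0.1 -0.7 -3.6] w 0.116
t [-0.1 -3.1 54.9] a [ 0.09  0.08 -0.18]
```

step_arm:
  deltas:
    - {"fingers":1,"tx":0,"ty":-3,"tz":15,"ax":0,"ay":0,"az":-0.2}
    - {"fingers":1,"tx":0,"ty":-3,"tz":30,"ax":0,"ay":0,"az":-0.2}
    - {"fingers":1,"tx":0,"ty":-3,"tz":36,"ax":0,"ay":0,"az":-0.2}
    - {"fingers":1,"tx":0,"ty":-3,"tz":36,"ax":0,"ay":0,"az":-0.2}
    - {"fingers":1,"tx":0,"ty":-3,"tz":36,"ax":0,"ay":0,"az":-0.2}

```text
time: 6.58
ee_pos: [0.5642, -0.0302, 0.0798]
tcp_rot: [[0.99, -0.143, -0.0], [-0.143, -0.99, -0.0], [-0.0, 0.0, -1.0]]
force: [0.1, -0.3, -4.1]
width: 0.109
```

```bash
python3 -c "
from h import *
s=st();p=snapshot('wrist');crop(p['image'],170,60,470,360,2,'pics/w6.png');import pickle;pickle.dump((s,p),open('w6.pkl','wb'))
st();go(.5633,-.0314,.06,-8.3)
"
```

```text
6.58 [ 0.5642 -0.0302  0.0798] yaw -8.24 z [-0. -0. -1.] F [ 0.1 -0.3 -4.1] w 0.109
6.63 [ 0.5649 -0.0299  0.0804] yaw -8.21 z [ 0.001 -0.    -1.   ] F [-0.   0.4 -3.7] w 0.117
t [-1.4  1.7 20.4] a [-0.   -0.06  0.09]
```

View pics/w6.png

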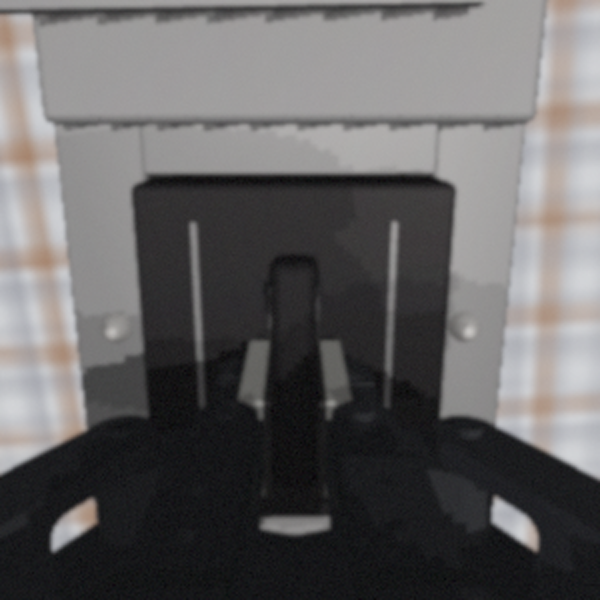

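```bash
python3 - <<'E'
from h import *
import pickle
s,p=pickle.load(open('w6.pkl','rb'));R=s['tcp_rot']
u=unc([[115,324],[464,324]],2,170,60)
for U in u:
    X=ray(p,U,.05,s);print(R.T@(X-s['ee_pos'])*1000)
s4,p4=pickle.load(open('w4.pkl','rb'))
E
```

```text
[-57.24407899  -3.57208047  29.85270029]
[53.74706951 -3.69752657 29.83001568]
```

step_arm:
  deltas:
    - {"fingers":1,"tx":-1.5,"ty":1.7,"tz":3,"ax":0,"ay":0,"az":0.1}
    - {"fingers":1,"tx":-1.5,"ty":1.7,"tz":6,"ax":0,"ay":0,"az":0.1}
    - {"fingers":1,"tx":-1.5,"ty":1.7,"tz":6,"ax":0,"ay":0,"az":0.1}
    - {"fingers":1,"tx":-1.5,"ty":1.7,"tz":11,"ax":0,"ay":0,"az":0.1}
    - {"fingers":1,"tx":-1.5,"ty":1.7,"tz":16,"ax":0,"ay":0,"az":0.1}
    - {"fingers":1,"tx":-1.5,"ty":1.7,"tz":18,"ax":0,"ay":0,"az":0.1}
    - {"fingers":1,"tx":-1.5,"ty":1.7,"tz":18,"ax":0,"ay":0,"az":0.1}

```text
time: 7.22
ee_pos: [0.5621, -0.0302, 0.0607]
tcp_rot: [[0.99, -0.143, -0.002], [-0.143, -0.99, -0.0], [-0.002, 0.0, -1.0]]
force: [-0.4, -0.8, -4.3]
width: 0.118
```

```bash
python3 -c "
from h import *
s=st();p=snapshot('wrist');crop(p['image'],170,60,470,360,2,'pics/w7.png')
st();go(.5633,-.0314,.035,-8.3)
"
```

```text
7.22 [ 0.5621 -0.0302  0.0607] yaw -8.22 z [-0.002 -0.    -1.   ] F [-0.4 -0.8 -4.3] w 0.118
7.27 [ 0.5624 -0.0302  0.0611] yaw -8.22 z [-0.001 -0.    -1.   ] F [-0.3 -0.9 -3.4] w 0.119
t [ 1.1  1.  26.1] a [0.02 0.06 0.08]
```

View pics/w7.png

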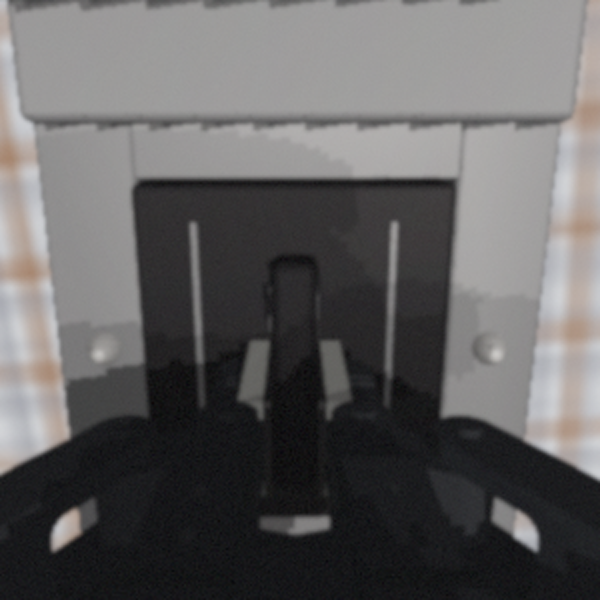

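step_arm:
  deltas:
    - {"fingers":1,"tx":0.7,"ty":0.5,"tz":5,"ax":0,"ay":0,"az":0}
    - {"fingers":1,"tx":0.7,"ty":0.5,"tz":10,"ax":0,"ay":0,"az":0}
    - {"fingers":1,"tx":0.7,"ty":0.5,"tz":15,"ax":0,"ay":0,"az":0}
    - {"fingers":1,"tx":0.7,"ty":0.5,"tz":19,"ax":0,"ay":0,"az":0}
    - {"fingers":1,"tx":0.7,"ty":0.5,"tz":22,"ax":0,"ay":0,"az":0}
    - {"fingers":1,"tx":0.7,"ty":0.5,"tz":22,"ax":0,"ay":0,"az":0}

```text
time: 7.77
ee_pos: [0.5628, -0.0309, 0.0386]
tcp_rot: [[0.99, -0.143, -0.002], [-0.143, -0.99, -0.0], [-0.002, 0.0, -1.0]]
force: [0.4, 0.2, -3.6]
width: 0.111
```

```bash
python3 -c "
from h import *
s=st();p=snapshot('wrist');crop(p['image'],170,60,470,360,2,'pics/w8.png')
st()
"
```

```text
7.77 [ 0.5628 -0.0309  0.0386] yaw -8.22 z [-0.002 -0.    -1.   ] F [ 0.4  0.2 -3.6] w 0.111
7.82 [ 0.5631 -0.0309  0.0391] yaw -8.23 z [-0.001 -0.    -1.   ] F [ 1.3 -0.4 -3.4] w 0.118
```

View pics/w8.png

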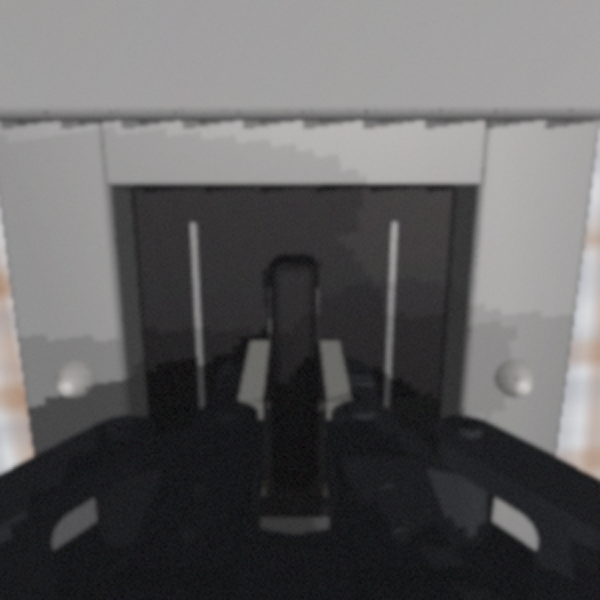

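step_arm:
  deltas:
    - {"fingers":1,"tx":0,"ty":0,"tz":3,"ax":0,"ay":0,"az":0}
    - {"fingers":1,"tx":0,"ty":0,"tz":5,"ax":0,"ay":0,"az":0}
    - {"fingers":1,"tx":0,"ty":0,"tz":6.5,"ax":0,"ay":0,"az":0}
    - {"fingers":1,"tx":0,"ty":0,"tz":7.5,"ax":0,"ay":0,"az":0}
    - {"fingers":1,"tx":0,"ty":0,"tz":7.5,"ax":0,"ay":0,"az":0}

```text
time: 8.23
ee_pos: [0.5634, -0.0308, 0.0327]
tcp_rot: [[0.99, -0.143, -0.0], [-0.143, -0.99, 0.001], [-0.0, -0.001, -1.0]]
force: [-3.2, 0.9, 2.1]
width: 0.115
```

step_arm:
  deltas:
    - {"fingers":0.4,"tx":0,"ty":0,"tz":0,"ax":0,"ay":0,"az":0}
    - {"fingers":0.4,"tx":0,"ty":0,"tz":0,"ax":0,"ay":0,"az":0}
    - {"fingers":0.4,"tx":0,"ty":0,"tz":0,"ax":0,"ay":0,"az":0}
    - {"fingers":0.4,"tx":0,"ty":0,"tz":-10,"ax":0,"ay":0,"az":0}
    - {"fingers":0.4,"tx":0,"ty":0,"tz":-30,"ax":0,"ay":0,"az":0}
    - {"fingers":0.4,"tx":0,"ty":0,"tz":-70,"ax":0,"ay":0,"az":0}
    - {"fingers":0.4,"tx":0,"ty":0,"tz":-110,"ax":0,"ay":0,"az":0}
    - {"fingers":0.4,"tx":0,"ty":-40,"tz":-150,"ax":0,"ay":0,"az":0}
    - {"fingers":0.4,"tx":0,"ty":-70,"tz":-180,"ax":0,"ay":0,"az":0}
    - {"fingers":0.4,"tx":0,"ty":-90,"tz":-190,"ax":0,"ay":0,"az":0}
    - {"fingers":0.4,"tx":0,"ty":-90,"tz":-190,"ax":0,"ay":0,"az":0}

```text
time: 9.15
ee_pos: [0.5795, 0.0669, 0.2281]
tcp_rot: [[0.991, -0.134, 0.01], [-0.134, -0.991, 0.007], [0.009, -0.008, -1.0]]
force: [1.0, 1.9, 0.3]
width: 0.299
```

```bash
python3 -c "
from h import *
s=st();p=snapshot('wrist');cv2.imwrite('pics/w9f.png',p['image']);crop(p['image'],210,20,430,320,2,'pics/w9.png');import pickle;pickle.dump((s,p),open('w9.pkl','wb'))
"
```

```text
9.15 [0.5795 0.0669 0.2281] yaw -7.68 z [ 0.01   0.007 -1.   ] F [1.  1.9 0.3] w 0.299
```

View pics/w9.png

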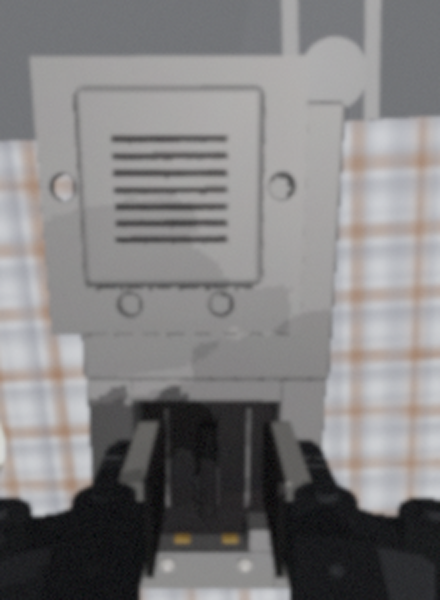

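```bash
cat >> h.py <<'E'
BOX=(.5729,.0364,-98.2)
def gob(bx,by,z,yawrel):
    w=pose(*BOX,0,[[bx/1e3,by/1e3,0]])[0];print('world',w[:2].round(4),end=' ');go(w[0],w[1],z,BOX[2]+yawrel)
E
python3 -c "
from h import *
s=st();print(s['q'].round(1));gob(-100,-95,.12,180);gob(-100,-95,.062,180)
t=snapshot('top');
for r in trace(t,'cover')[:1]: print(r['extent'])
import pickle
s,p=pickle.load(open('w1.pkl','rb'));print(ray(p,(200,75),.03,s))
"
```

```text
9.2 [0.5782 0.0631 0.2257] yaw -7.83 z [ 0.006  0.003 -1.   ] F [-0.4 -0.7 -0.2] w 0.302
[-40.1  11.   35.8  95.2  -6.8  75.6 -10.9]
world [0.4931 0.1489] t [-96.6 -73.  105.4] a [ 7.000e-02 -4.300e-01 -8.962e+01]
world [0.4931 0.1489] t [-96.9 -72.8 163.4] a [ 7.000e-02 -4.300e-01 -8.962e+01]
[259.3, 181.3, 19.6, 50.8]
[0.45255199 0.20028728 0.03      ]
```

step_arm:
  deltas:
    - {"fingers":0,"tx":-10,"ty":-10,"tz":10,"ax":0,"ay":0,"az":-7}
    - {"fingers":0,"tx":-25,"ty":-20,"tz":20,"ax":0,"ay":0,"az":-14}
    - {"fingers":0,"tx":-40,"ty":-30,"tz":20,"ax":0,"ay":0,"az":-21}
    - {"fingers":0,"tx":-55,"ty":-40,"tz":20,"ax":0,"ay":0,"az":-28}
    - {"fingers":0,"tx":-70,"ty":-50,"tz":20,"ax":0,"ay":0,"az":-35}
    - {"fingers":0,"tx":-80,"ty":-60,"tz":20,"ax":0,"ay":0,"az":-42}
    - {"fingers":0,"tx":-90,"ty":-70,"tz":20,"ax":0,"ay":0,"az":-49}
    - {"fingers":0,"tx":-97,"ty":-73,"tz":20,"ax":0,"ay":0,"az":-56}
    - {"fingers":0,"tx":-97,"ty":-73,"tz":30,"ax":0,"ay":0,"az":-63}
    - {"fingers":0,"tx":-97,"ty":-73,"tz":45,"ax":0,"ay":0,"az":-70}
    - {"fingers":0,"tx":-97,"ty":-73,"tz":60,"ax":0,"ay":0,"az":-77}
    - {"fingers":0,"tx":-97,"ty":-73,"tz":75,"ax":0,"ay":0,"az":-84}
    - {"fingers":0,"tx":-97,"ty":-73,"tz":90,"ax":0,"ay":0,"az":-89.6}
    - {"fingers":0,"tx":-97,"ty":-73,"tz":105,"ax":0,"ay":0,"az":-89.6}
    - {"fingers":0,"tx":-97,"ty":-73,"tz":105,"ax":0,"ay":0,"az":-89.6}

```text
time: 10.55
ee_pos: [0.4882, 0.1414, 0.1136]
tcp_rot: [[0.153, 0.988, -0.006], [0.988, -0.153, -0.004], [-0.004, -0.006, -1.0]]
force: [-0.5, 0.8, -1.0]
width: 0.498
```

```bash
python3 -c "
from h import *
s=st();print(s['q'].round(1));p=snapshot('wrist');cv2.imwrite('pics/w10.png',p['image']);import pickle;pickle.dump((s,p),open('w10.pkl','wb'))
st();gob(-100,-92,.062,180)
"
```

```text
10.55 [0.4882 0.1414 0.1136] yaw 81.2 z [-0.006 -0.004 -1.   ] F [-0.5  0.8 -1. ] w 0.498
[-43.8   7.   26.3 111.8  -3.4  62.4  65.1]
10.6 [0.4892 0.142  0.1152] yaw 81.2 z [-0.004 -0.003 -1.   ] F [-0.1 -0.3 -0.7] w 0.499
world [0.4961 0.1485] t [ 7.7  6.  53.2] a [-0.21  0.18 -0.61]
```

View pics/w10.png

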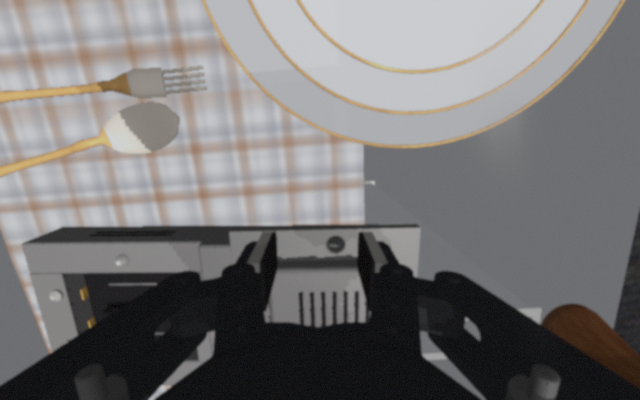

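step_arm:
  deltas:
    - {"fingers":0,"tx":7,"ty":6,"tz":15,"ax":0,"ay":0,"az":-0.6}
    - {"fingers":0,"tx":7,"ty":6,"tz":35,"ax":0,"ay":0,"az":-0.6}
    - {"fingers":0,"tx":7,"ty":6,"tz":48,"ax":0,"ay":0,"az":-0.6}
    - {"fingers":0,"tx":7,"ty":6,"tz":52,"ax":0,"ay":0,"az":-0.6}
    - {"fingers":0,"tx":7,"ty":6,"tz":52,"ax":0,"ay":0,"az":-0.6}

```text
time: 11.02
ee_pos: [0.4973, 0.1494, 0.0648]
tcp_rot: [[0.141, 0.99, -0.001], [0.99, -0.141, -0.001], [-0.001, -0.001, -1.0]]
force: [-0.1, -0.1, -0.2]
width: 0.505
```

```bash
python3 -c "
from h import *
s=st();sd=snapshot('side');crop(sd['image'],280,150,380,250,6,'pics/s11.png')
st();gob(-100,-58,.062,180)
"
```

```text
11.02 [0.4973 0.1494 0.0648] yaw 81.9 z [-0.001 -0.001 -1.   ] F [-0.1 -0.1 -0.2] w 0.505
11.07 [0.498  0.1498 0.0657] yaw 81.91 z [ 0. -0. -1.] F [0.9 0.5 0.7] w 0.502
world [0.5298 0.1437] t [-1.6 32.3  3.7] a [0.02 0.01 0.11]
```

View pics/s11.png

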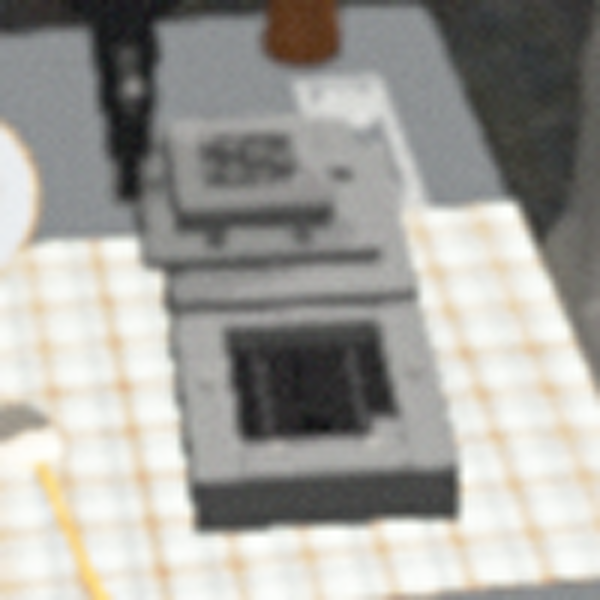

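step_arm:
  deltas:
    - {"fingers":0,"tx":-1,"ty":3,"tz":3,"ax":0,"ay":0,"az":0}
    - {"fingers":0,"tx":-1,"ty":8,"tz":3,"ax":0,"ay":0,"az":0}
    - {"fingers":0,"tx":-1,"ty":12,"tz":3,"ax":0,"ay":0,"az":0}
    - {"fingers":0,"tx":-1,"ty":16,"tz":3,"ax":0,"ay":0,"az":0}
    - {"fingers":0,"tx":-1,"ty":20,"tz":3,"ax":0,"ay":0,"az":0}
    - {"fingers":0,"tx":-1,"ty":23,"tz":3,"ax":0,"ay":0,"az":0}
    - {"fingers":0,"tx":-1,"ty":26,"tz":3,"ax":0,"ay":0,"az":0}
    - {"fingers":0,"tx":-1,"ty":29,"tz":3,"ax":0,"ay":0,"az":0}
    - {"fingers":0,"tx":-1,"ty":31,"tz":3,"ax":0,"ay":0,"az":0}
    - {"fingers":0,"tx":-1,"ty":31,"tz":3,"ax":0,"ay":0,"az":0}

```text
time: 11.9
ee_pos: [0.529, 0.1449, 0.0621]
tcp_rot: [[0.14, 0.99, 0.001], [0.99, -0.14, -0.0], [0.0, 0.001, -1.0]]
force: [-1.5, -0.2, -0.4]
width: 0.507
```

```bash
python3 -c "
from h import *
s=st();sd=snapshot('side');crop(sd['image'],280,150,380,250,6,'pics/s12.png')
s=st();p=snapshot('wrist');cv2.imwrite('pics/w12.png',p['image'])
"
```

```text
11.9 [0.529  0.1449 0.0621] yaw 81.96 z [ 0.001 -0.    -1.   ] F [-1.5 -0.2 -0.4] w 0.507
11.95 [0.529  0.1449 0.0621] yaw 81.96 z [ 0.001 -0.    -1.   ] F [-0.5  0.4 -0. ] w 0.504
```

View pics/s12.png

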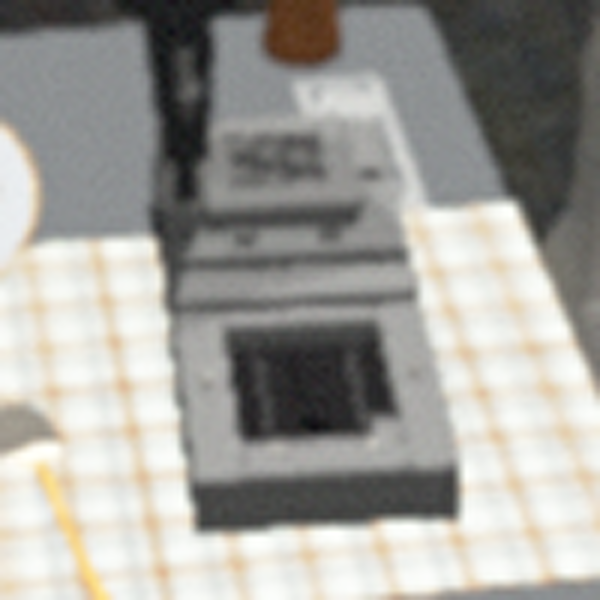

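View pics/w12.png

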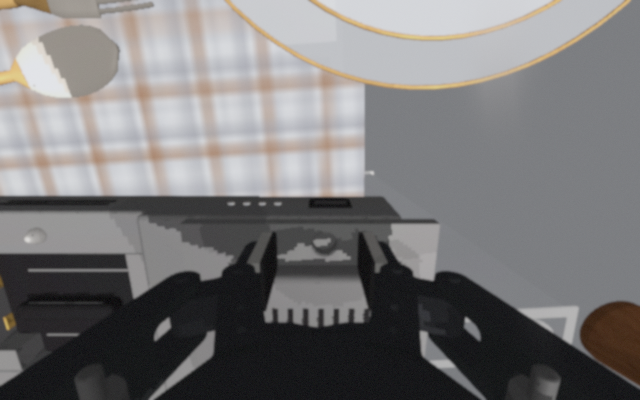

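```bash
python3 -c "
from h import *
st();gob(-20,0,.22,90)
"
```

```text
12.0 [0.529  0.1449 0.0621] yaw 81.97 z [ 0.002 -0.    -1.   ] F [-0.7  0.2 -0.4] w 0.502
world [0.5758 0.0562] t [ -81.3   58.9 -157.8] a [ 6.000e-02 -7.000e-02  9.017e+01]
```

step_arm:
  deltas:
    - {"fingers":0,"tx":0,"ty":-6,"tz":0,"ax":0,"ay":0,"az":0}
    - {"fingers":0,"tx":0,"ty":-6,"tz":-35,"ax":0,"ay":0,"az":0}
    - {"fingers":0,"tx":-10,"ty":0,"tz":-70,"ax":0,"ay":0,"az":6}
    - {"fingers":0,"tx":-20,"ty":10,"tz":-100,"ax":0,"ay":0,"az":13}
    - {"fingers":0,"tx":-30,"ty":20,"tz":-120,"ax":0,"ay":0,"az":20}
    - {"fingers":0,"tx":-40,"ty":30,"tz":-140,"ax":0,"ay":0,"az":27}
    - {"fingers":0,"tx":-50,"ty":40,"tz":-158,"ax":0,"ay":0,"az":34}
    - {"fingers":0,"tx":-60,"ty":50,"tz":-158,"ax":0,"ay":0,"az":41}
    - {"fingers":0,"tx":-81,"ty":59,"tz":-158,"ax":0,"ay":0,"az":48}
    - {"fingers":0,"tx":-81,"ty":59,"tz":-158,"ax":0,"ay":0,"az":55}
    - {"fingers":0,"tx":-81,"ty":59,"tz":-158,"ax":0,"ay":0,"az":62}
    - {"fingers":0,"tx":-81,"ty":59,"tz":-158,"ax":0,"ay":0,"az":69}
    - {"fingers":0,"tx":-81,"ty":59,"tz":-158,"ax":0,"ay":0,"az":76}
    - {"fingers":0,"tx":-81,"ty":59,"tz":-158,"ax":0,"ay":0,"az":83}
    - {"fingers":0,"tx":-81,"ty":59,"tz":-158,"ax":0,"ay":0,"az":90}
    - {"fingers":0,"tx":-81,"ty":59,"tz":-158,"ax":0,"ay":0,"az":90}
    - {"fingers":0,"tx":-81,"ty":59,"tz":-158,"ax":0,"ay":0,"az":90}

```text
time: 13.42
ee_pos: [0.5753, 0.0565, 0.2201]
tcp_rot: [[0.991, -0.136, 0.001], [-0.136, -0.991, -0.0], [0.001, -0.0, -1.0]]
force: [0.7, -0.1, -0.5]
width: 0.502
```

```bash
python3 -c "
from h import *
snapshot('top')
s=st();p=snapshot('wrist');cv2.imwrite('pics/w13f.png',p['image']);crop(p['image'],220,20,420,300,2.1,'pics/w13.png');import pickle;pickle.dump((s,p),open('w13.pkl','wb'))
st()
"
```

```text
13.47 [0.5753 0.0565 0.2201] yaw -7.84 z [ 0.  0. -1.] F [-0.5  0.4 -0.7] w 0.497
13.52 [0.5753 0.0565 0.2201] yaw -7.86 z [ 0.  0. -1.] F [-0.2 -0.3 -0.3] w 0.503
```

View pics/w13.png

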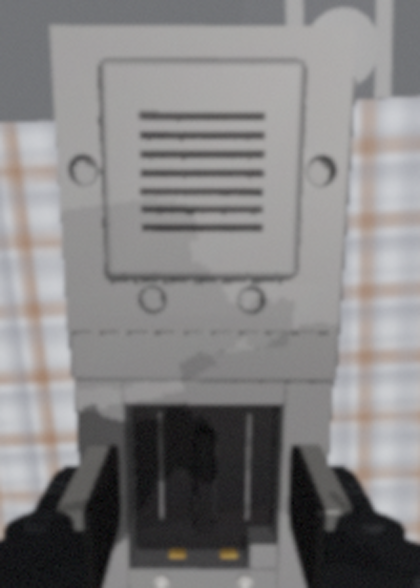

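```bash
cat >> h.py <<'E'
def rel(b,c):
    d=np.array(c[:2])-b[:2];a=np.radians(b[2]);return np.round([ (np.cos(a)*d[0]+np.sin(a)*d[1])*1000,(-np.sin(a)*d[0]+np.cos(a)*d[1])*1000,c[2]-b[2]],2)
E
python3 - <<'E'
from h import *
import pickle
s,p=pickle.load(open('w13.pkl','rb'))
u=unc([[84,171],[321,171],[152,300],[252,300]],2.1,220,20)
c=fit(p,s,[[-8,-57,8],[-8,57,8],[54,-25,8],[54,25,8]],u,[.57,.13,-98],.051)
print(rel(BOX,c))
# box check: step corners (71,380),(334,379)? pins
print([rel(BOX,np.r_[ray(p,U,z,s)[:2],0]) for U,z in zip(unc([[161,582],[246,582],[76,381],[333,381]],2.1,220,20),[.047,.047,.051,.051])])
gob(-180,0,.12,90)
E
```

```text
fit [  0.5848   0.1328 -97.8451] res [[-0.4, -0.2], [0.2, 0.0], [0.3, 0.1], [-0.1, 0.1]]
[-97.1   -2.     0.35]
[array([127.3 , -25.15,  98.2 ]), array([126.94,  25.57,  98.2 ]), array([  1.97, -69.1 ,  98.2 ]), array([ 0.96, 68.79, 98.2 ])]
world [0.5986 0.2146] t [   1.4 -159.7  100.2] a [-0.01 -0.02  0.34]
```

step_arm:
  deltas:
    - {"fingers":0,"tx":1,"ty":-40,"tz":0,"ax":0,"ay":0,"az":0.3}
    - {"fingers":0,"tx":1,"ty":-80,"tz":0,"ax":0,"ay":0,"az":0.3}
    - {"fingers":0,"tx":1,"ty":-120,"tz":10,"ax":0,"ay":0,"az":0.3}
    - {"fingers":0,"tx":1,"ty":-150,"tz":30,"ax":0,"ay":0,"az":0.3}
    - {"fingers":0,"tx":1,"ty":-168,"tz":60,"ax":0,"ay":0,"az":0.3}
    - {"fingers":0,"tx":1,"ty":-168,"tz":95,"ax":0,"ay":0,"az":0.3}
    - {"fingers":0,"tx":1,"ty":-168,"tz":120,"ax":0,"ay":0,"az":0.3}
    - {"fingers":0,"tx":1,"ty":-168,"tz":120,"ax":0,"ay":0,"az":0.3}
    - {"fingers":0,"tx":1,"ty":-168,"tz":120,"ax":0,"ay":0,"az":0.3}

```text
time: 14.27
ee_pos: [0.5991, 0.2222, 0.0991]
tcp_rot: [[0.99, -0.144, -0.002], [-0.144, -0.99, -0.002], [-0.002, 0.002, -1.0]]
force: [0.0, 0.9, 0.8]
width: 0.497
```

```bash
python3 -c "
from h import *
s=st();sd=snapshot('side');crop(sd['image'],280,150,380,250,6,'pics/s14.png')
st();snapshot('top');s=st();print(s['q'].round(1));gob(-164,-1,.062,90);gob(-24,1,.062,90)
"
```

```text
14.27 [0.5991 0.2222 0.0991] yaw -8.27 z [-0.002 -0.002 -1.   ] F [0.  0.9 0.8] w 0.497
14.32 [0.6006 0.2225 0.1012] yaw -8.31 z [ 0.001  0.    -1.   ] F [ 0.5 -1.1  0.4] w 0.503
14.37 [0.6014 0.2226 0.1024] yaw -8.33 z [ 0.003  0.001 -1.   ] F [ 0.7 -0.2  0.6] w 0.502
[-49.1  24.8  33.7  94.4 -14.9  65.1 -19.9]
world [0.5953 0.1989] t [-2.7 24.5 40.3] a [-0.1  -0.17 -0.13]
world [0.5773 0.06  ] t [ -0.4 164.5  40.1] a [-0.1  -0.17 -0.13]
```

View pics/s14.png

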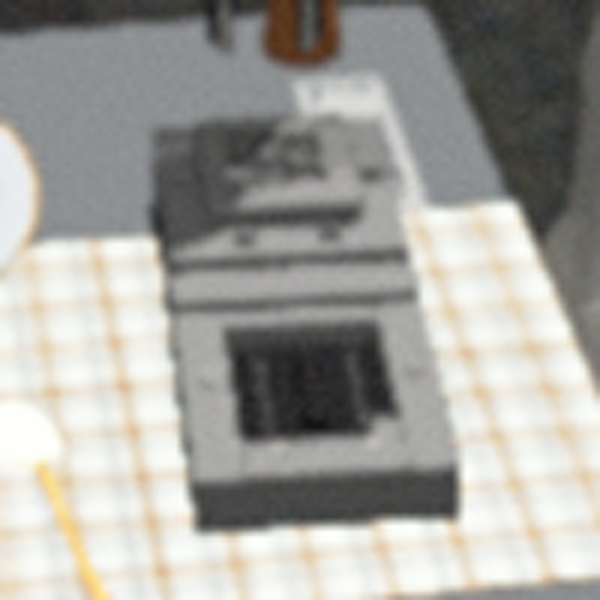

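step_arm:
  deltas:
    - {"fingers":0,"tx":-3,"ty":0,"tz":20,"ax":0,"ay":0,"az":-0.1}
    - {"fingers":0,"tx":-3,"ty":2,"tz":37,"ax":0,"ay":0,"az":-0.1}
    - {"fingers":0,"tx":-3,"ty":8,"tz":40,"ax":0,"ay":0,"az":-0.1}
    - {"fingers":0,"tx":-3,"ty":15,"tz":40,"ax":0,"ay":0,"az":-0.1}
    - {"fingers":0,"tx":-3,"ty":20,"tz":40,"ax":0,"ay":0,"az":-0.1}
    - {"fingers":0,"tx":-3,"ty":25,"tz":40,"ax":0,"ay":0,"az":-0.1}
    - {"fingers":0,"tx":-3,"ty":31,"tz":40,"ax":0,"ay":0,"az":-0.1}
    - {"fingers":0,"tx":-3,"ty":38,"tz":40,"ax":0,"ay":0,"az":-0.1}
    - {"fingers":0,"tx":-3,"ty":45,"tz":40,"ax":0,"ay":0,"az":-0.1}
    - {"fingers":0,"tx":-2.5,"ty":52,"tz":40,"ax":0,"ay":0,"az":-0.1}
    - {"fingers":0,"tx":-2,"ty":59,"tz":40,"ax":0,"ay":0,"az":-0.1}
    - {"fingers":0,"tx":-2,"ty":64,"tz":40,"ax":0,"ay":0,"az":-0.1}
    - {"fingers":0,"tx":-2,"ty":64,"tz":40,"ax":0,"ay":0,"az":-0.1}

```text
time: 15.45
ee_pos: [0.5884, 0.1574, 0.06]
tcp_rot: [[0.989, -0.145, -0.001], [-0.145, -0.989, -0.001], [-0.0, 0.001, -1.0]]
force: [0.1, 0.3, 0.0]
width: 0.498
```

```bash
python3 -c "
from h import *
s=st();sd=snapshot('side');crop(sd['image'],280,150,380,250,6,'pics/s15.png')
s=st();p=snapshot('wrist');cv2.imwrite('pics/w15.png',p['image']);gob(-24,0,.062,90)
"
```

```text
15.45 [0.5884 0.1574 0.06  ] yaw -8.34 z [-0.001 -0.001 -1.   ] F [0.1 0.3 0. ] w 0.498
15.5 [0.5881 0.1576 0.0597] yaw -8.32 z [-0.001 -0.002 -1.   ] F [ 0.1 -0.1 -0. ] w 0.498
world [0.5763 0.0602] t [ 2.6 98.4 -2.3] a [ 0.13  0.08 -0.09]
```

View pics/s15.png

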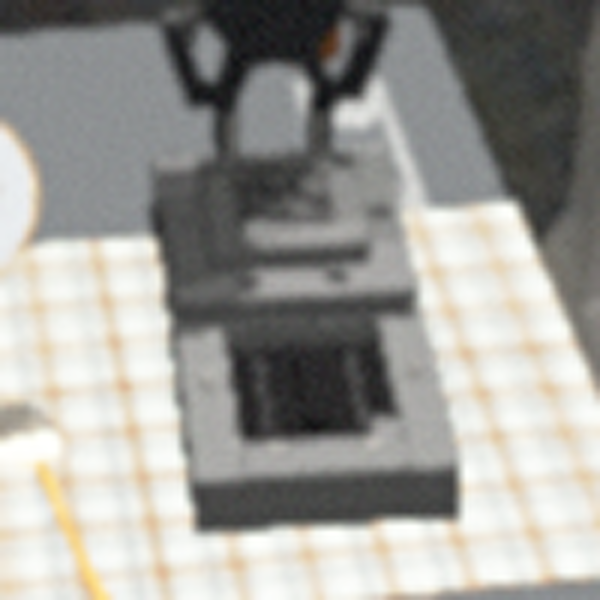

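View pics/w15.png

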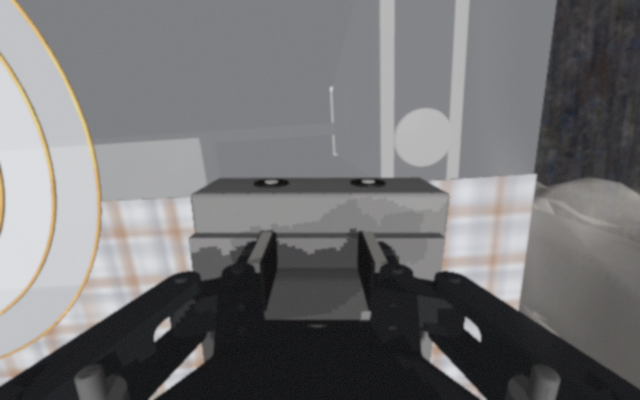

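step_arm:
  deltas:
    - {"fingers":0,"tx":0,"ty":5,"tz":-1,"ax":0,"ay":0,"az":0}
    - {"fingers":0,"tx":0.2,"ty":12,"tz":-1,"ax":0,"ay":0,"az":0}
    - {"fingers":0,"tx":0.4,"ty":19,"tz":-1,"ax":0,"ay":0,"az":0}
    - {"fingers":0,"tx":0.6,"ty":26,"tz":-1,"ax":0,"ay":0,"az":0}
    - {"fingers":0,"tx":0.8,"ty":33,"tz":-1,"ax":0,"ay":0,"az":0}
    - {"fingers":0,"tx":1,"ty":40,"tz":-1,"ax":0,"ay":0,"az":0}
    - {"fingers":0,"tx":1.2,"ty":47,"tz":-1,"ax":0,"ay":0,"az":0}
    - {"fingers":0,"tx":1.4,"ty":54,"tz":-1,"ax":0,"ay":0,"az":0}
    - {"fingers":0,"tx":1.6,"ty":61,"tz":-1,"ax":0,"ay":0,"az":0}
    - {"fingers":0,"tx":1.8,"ty":68,"tz":-1,"ax":0,"ay":0,"az":0}
    - {"fingers":0,"tx":2,"ty":75,"tz":-1,"ax":0,"ay":0,"az":0}
    - {"fingers":0,"tx":2,"ty":82,"tz":-1,"ax":0,"ay":0,"az":0}
    - {"fingers":0,"tx":2,"ty":89,"tz":-1,"ax":0,"ay":0,"az":0}
    - {"fingers":0,"tx":2,"ty":95,"tz":-1,"ax":0,"ay":0,"az":0}
    - {"fingers":0,"tx":2,"ty":98,"tz":-1,"ax":0,"ay":0,"az":0}
    - {"fingers":0,"tx":2,"ty":98,"tz":-1,"ax":0,"ay":0,"az":0}

```text
time: 16.88
ee_pos: [0.5764, 0.0609, 0.0612]
tcp_rot: [[0.989, -0.145, -0.0], [-0.145, -0.989, -0.001], [-0.0, 0.001, -1.0]]
force: [0.1, -0.7, 0.4]
width: 0.498
```

```bash
python3 -c "
from h import *
s=st();sd=snapshot('side');crop(sd['image'],280,150,380,250,6,'pics/s16.png')
s=st();p=snapshot('wrist');cv2.imwrite('pics/w16.png',p['image']);gob(7.5,0,.062,90)
"
```

```text
16.88 [0.5764 0.0609 0.0612] yaw -8.31 z [-0.    -0.001 -1.   ] F [ 0.1 -0.7  0.4] w 0.498
16.93 [0.5766 0.0616 0.0612] yaw -8.28 z [ 0. -0. -1.] F [-0.1 -0.6  0.2] w 0.499
world [0.5718 0.029 ] t [-0.  33.5 -0.8] a [ 0.01 -0.01 -0.04]
```

View pics/s16.png

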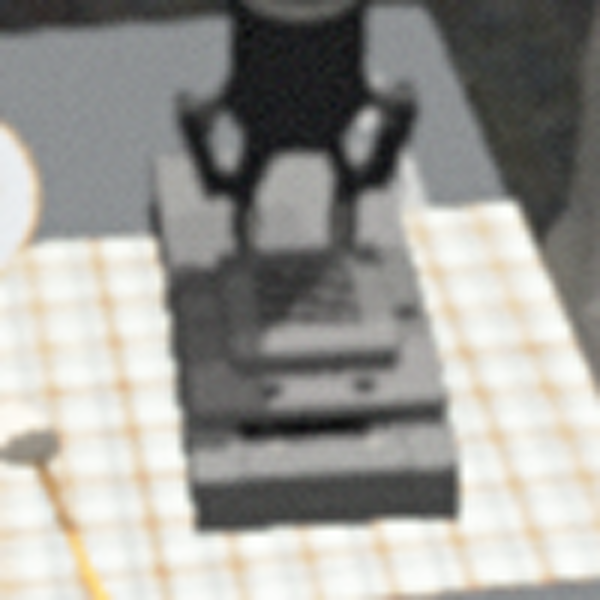

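View pics/w16.png

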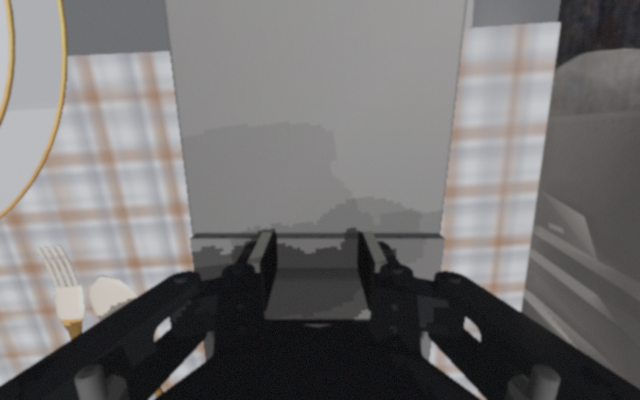

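```bash
python3 - <<'E'
from h import *
s=sense();p=snapshot('wrist')
R=s['tcp_rot'];m=p['image']
for u in((192,237),(442,237)):
    for z in (.059,): X=ray(p,u,z,s);print(R.T@(X-s['ee_pos'])*1000,rel(BOX,np.r_[X[:2],0]))
print(m[225:245,215,0],m[225:245,420,0])
E
```

```text
[-67.94365618  -4.7128747    2.21290192] [-30.73 -67.91  98.2 ]
[67.62348515 -4.8425334   2.23894421] [-30.75  67.66  98.2 ]
[127 128 127 127 126 126 126 121 106  82  68  64  67  80 102 119 124 124
 123 123] [122 121 122 121 124 123 119 114 101  82  69  61  63  70  84  99 108 109
 110 107]
```

step_arm:
  deltas:
    - {"fingers":0,"tx":0,"ty":5,"tz":0,"ax":0,"ay":0,"az":0}
    - {"fingers":0,"tx":0,"ty":10,"tz":0,"ax":0,"ay":0,"az":0}
    - {"fingers":0,"tx":0,"ty":15,"tz":0,"ax":0,"ay":0,"az":0}
    - {"fingers":0,"tx":0,"ty":20,"tz":0,"ax":0,"ay":0,"az":0}
    - {"fingers":0,"tx":0,"ty":24,"tz":0,"ax":0,"ay":0,"az":0}
    - {"fingers":0,"tx":0,"ty":27,"tz":0,"ax":0,"ay":0,"az":0}
    - {"fingers":0,"tx":0,"ty":29,"tz":0,"ax":0,"ay":0,"az":0}
    - {"fingers":0,"tx":0,"ty":31,"tz":0,"ax":0,"ay":0,"az":0}
    - {"fingers":0,"tx":0,"ty":32,"tz":0,"ax":0,"ay":0,"az":0}
    - {"fingers":0,"tx":0,"ty":32,"tz":0,"ax":0,"ay":0,"az":0}

```text
time: 17.87
ee_pos: [0.5718, 0.0298, 0.0611]
tcp_rot: [[0.99, -0.144, -0.0], [-0.144, -0.99, -0.001], [-0.0, 0.001, -1.0]]
force: [0.6, -0.5, -0.3]
width: 0.501
```

```bash
python3 -c "
from h import *
s=st();sd=snapshot('side');crop(sd['image'],280,150,380,250,6,'pics/s17.png')
s=st();p=snapshot('wrist');cv2.imwrite('pics/w17.png',p['image']);gob(7.5,0,.062,90)
"
```

```text
17.87 [0.5718 0.0298 0.0611] yaw -8.26 z [-0.    -0.001 -1.   ] F [ 0.6 -0.5 -0.3] w 0.501
17.92 [0.5718 0.03   0.0611] yaw -8.26 z [-0.    -0.001 -1.   ] F [ 0.7  0.3 -0.2] w 0.497
world [0.5718 0.029 ] t [ 0.2  1.2 -0.9] a [ 0.04  0.01 -0.05]
```

View pics/s17.png

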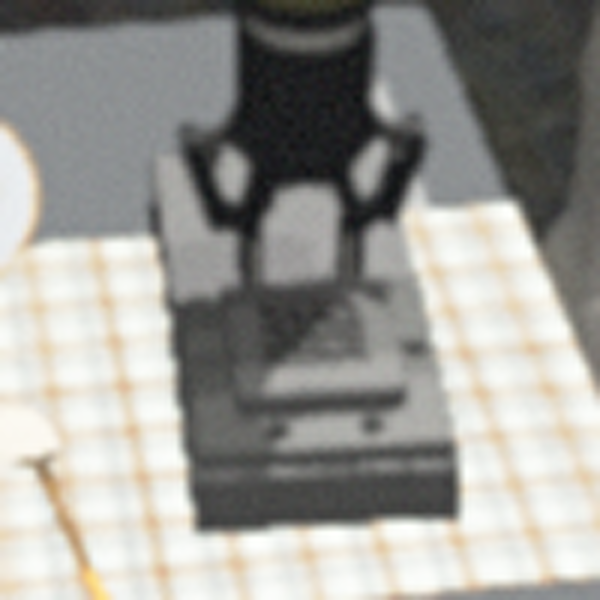

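View pics/w17.png

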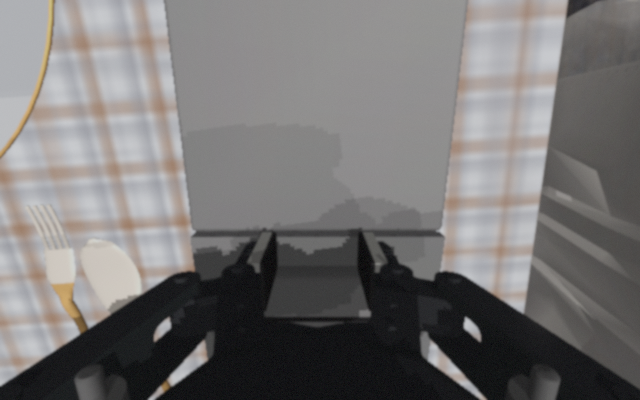

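step_arm:
  deltas:
    - {"fingers":0,"tx":0,"ty":0.7,"tz":0,"ax":0,"ay":0,"az":0}
    - {"fingers":0,"tx":0,"ty":1.2,"tz":0,"ax":0,"ay":0,"az":0}
    - {"fingers":0,"tx":0,"ty":1.2,"tz":0,"ax":0,"ay":0,"az":0}

```text
time: 18.22
ee_pos: [0.5718, 0.0295, 0.0611]
tcp_rot: [[0.99, -0.143, -0.0], [-0.143, -0.99, -0.0], [-0.0, 0.0, -1.0]]
force: [0.1, -0.2, -0.2]
width: 0.501
```

```bash
python3 -c "
from h import *
s=st();p=snapshot('wrist');crop(p['image'],170,180,470,340,2.6,'pics/w18.png');print(p['image'][222:246,215,0],p['image'][222:246,420,0])
"
```

```text
18.22 [0.5718 0.0295 0.0611] yaw -8.22 z [-0. -0. -1.] F [ 0.1 -0.2 -0.2] w 0.501
[128 129 129 126 127 120 111  99  81  71  65  64  65  79 102 119 126 125
 126 127 126 126 126 125] [114 114 114 113 113 110 101  84  70  63  63  64  66  75  92 104 110 110
 112 111 110 111 110 111]
```

View pics/w18.png

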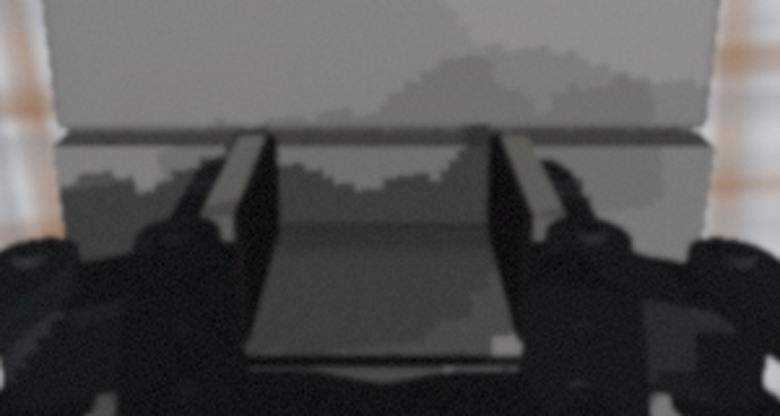

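```bash
python3 -c "
from h import *
gob(150,0,.22,90)
"
```

```text
world [ 0.5515 -0.1121] t [   0.2  143.  -158.9] a [ 0.01 -0.   -0.03]
```

step_arm:
  deltas:
    - {"fingers":0,"tx":0,"ty":-5,"tz":0,"ax":0,"ay":0,"az":0}
    - {"fingers":0,"tx":0,"ty":-5,"tz":-10,"ax":0,"ay":0,"az":0}
    - {"fingers":0,"tx":0,"ty":-5,"tz":-40,"ax":0,"ay":0,"az":0}
    - {"fingers":0,"tx":0,"ty":10,"tz":-80,"ax":0,"ay":0,"az":0}
    - {"fingers":0,"tx":0,"ty":40,"tz":-120,"ax":0,"ay":0,"az":0}
    - {"fingers":0,"tx":0,"ty":80,"tz":-159,"ax":0,"ay":0,"az":0}
    - {"fingers":0,"tx":0,"ty":120,"tz":-159,"ax":0,"ay":0,"az":0}
    - {"fingers":0,"tx":0,"ty":143,"tz":-159,"ax":0,"ay":0,"az":0}
    - {"fingers":0,"tx":0,"ty":143,"tz":-159,"ax":0,"ay":0,"az":0}
    - {"fingers":0,"tx":0,"ty":143,"tz":-159,"ax":0,"ay":0,"az":0}

```text
time: 19.1
ee_pos: [0.551, -0.1153, 0.2218]
tcp_rot: [[0.989, -0.149, 0.002], [-0.149, -0.989, -0.0], [0.002, -0.0, -1.0]]
force: [0.3, 0.1, 0.3]
width: 0.501
```

```bash
python3 -c "
from h import *
snapshot('top');sd=snapshot('side');crop(sd['image'],290,170,370,250,7,'pics/s19.png')
s=st();p=snapshot('wrist');cv2.imwrite('pics/w19f.png',p['image']);crop(p['image'],200,10,430,250,2.5,'pics/w19.png');import pickle;pickle.dump((s,p),open('w19.pkl','wb'))
st()
"
```

```text
19.2 [ 0.5515 -0.111   0.2204] yaw -8.2 z [ 0.     0.001 -1.   ] F [ 0.8  0.7 -0.6] w 0.5
19.25 [ 0.5515 -0.1102  0.22  ] yaw -8.11 z [-0.     0.001 -1.   ] F [ 0.2 -0.5  0.2] w 0.5
```

View pics/w19.png

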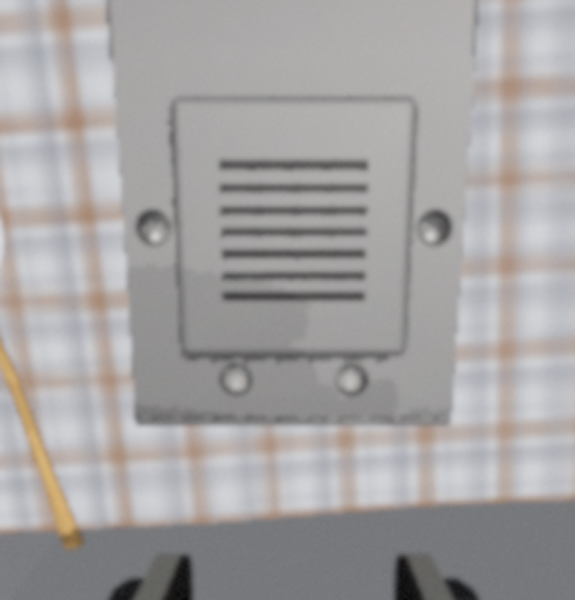

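View pics/s19.png

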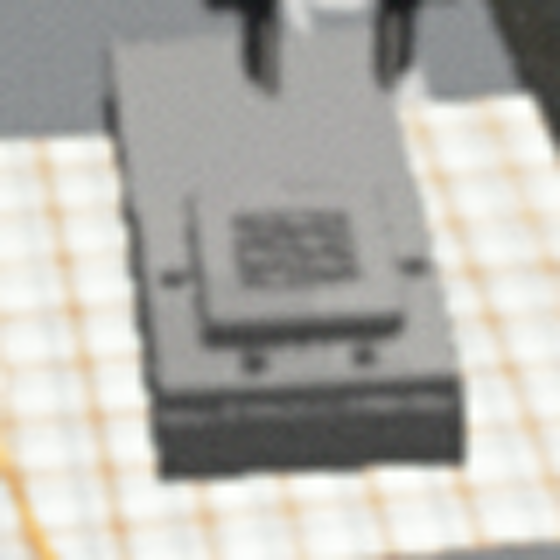

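```bash
python3 - <<'E'
from h import *
import pickle
s,p=pickle.load(open('w19.pkl','rb'))
u=unc([[152,228],[435,228],[236,380],[351,380]],2.5,200,10)
H=[[-8,-57,8],[-8,57,8],[54,-25,8],[54,25,8]]
for z in(.043,.047,.051):
    c=fit(p,s,H,u,[.56,-.03,-98],z);print(z,rel(BOX,c))
crop(p['image'],245,85,395,185,5,'pics/w19z.png')
gob(72,0,.12,90)
E
```

```text
fit [ 5.62500e-01 -3.44000e-02 -9.81305e+01] res [[1.4, 0.3], [-1.4, 0.3], [0.0, -0.4], [-0.0, -0.4]]
0.043 [ 7.155e+01 -2.000e-01  7.000e-02]
fit [ 5.62500e-01 -3.43000e-02 -9.81304e+01] res [[0.6, -0.0], [-0.6, -0.0], [-0.3, -0.0], [0.3, -0.0]]
0.047 [ 7.146e+01 -2.000e-01  7.000e-02]
fit [ 5.62500e-01 -3.42000e-02 -9.81303e+01] res [[-0.1, -0.4], [0.1, -0.4], [-0.6, 0.4], [0.6, 0.4]]
0.051 [ 7.139e+01 -2.100e-01  7.000e-02]
world [ 0.5626 -0.0349] t [  0.4 -76.1 100.1] a [-0.04  0.03  0.09]
```

View pics/w19z.png

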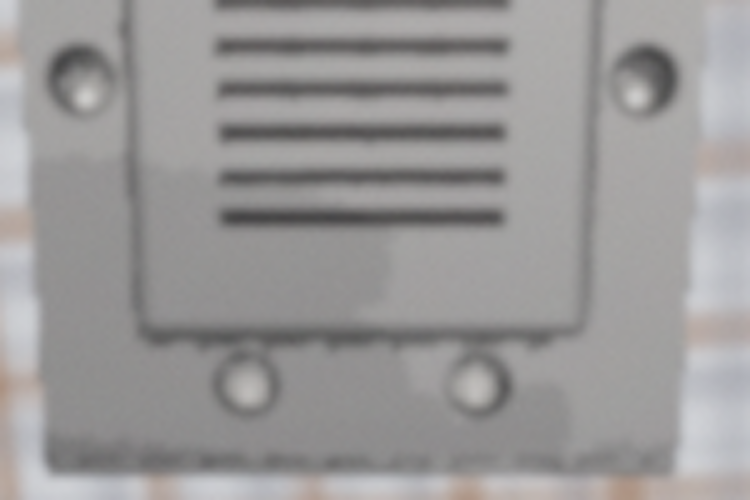

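```bash
python3 -c "
from h import *
st();gob(30,0,.10,90);gob(72,0,.1,90);gob(30,0,.075,90)
"
```

```text
19.25 [ 0.5515 -0.1102  0.22  ] yaw -8.11 z [-0.     0.001 -1.   ] F [ 0.2 -0.5  0.2] w 0.5
world [0.5686 0.0067] t [   0.5 -118.1  120.1] a [-0.04  0.03  0.09]
world [ 0.5626 -0.0349] t [  0.4 -76.1 120.1] a [-0.04  0.03  0.09]
world [0.5686 0.0067] t [   0.5 -118.1  145.1] a [-0.04  0.03  0.09]
```

step_arm:
  deltas:
    - {"fingers":1,"tx":0.5,"ty":-30,"tz":20,"ax":0,"ay":0,"az":0}
    - {"fingers":1,"tx":0.5,"ty":-65,"tz":40,"ax":0,"ay":0,"az":0}
    - {"fingers":1,"tx":0.5,"ty":-95,"tz":70,"ax":0,"ay":0,"az":0}
    - {"fingers":1,"tx":0.5,"ty":-118,"tz":100,"ax":0,"ay":0,"az":0}
    - {"fingers":1,"tx":0.5,"ty":-118,"tz":125,"ax":0,"ay":0,"az":0}
    - {"fingers":1,"tx":0.5,"ty":-118,"tz":136,"ax":0,"ay":0,"az":0}
    - {"fingers":1,"tx":0.5,"ty":-118,"tz":136,"ax":0,"ay":0,"az":0}
    - {"fingers":1,"tx":0.5,"ty":-118,"tz":136,"ax":0,"ay":0,"az":0}

```text
time: 19.92
ee_pos: [0.5687, 0.0043, 0.0844]
tcp_rot: [[0.99, -0.143, -0.0], [-0.143, -0.99, -0.001], [-0.0, 0.001, -1.0]]
force: [0.4, -0.5, 0.9]
width: 0.003
```

```bash
python3 -c "
from h import *
st();snapshot('top');st();gob(30,0,.075,90)
"
```

```text
19.92 [0.5687 0.0043 0.0844] yaw -8.25 z [-0.    -0.001 -1.   ] F [ 0.4 -0.5  0.9] w 0.003
19.97 [0.5696 0.004  0.0854] yaw -8.29 z [ 0.002 -0.    -1.   ] F [-0.5 -0.2 -0.5] w -0.003
world [0.5686 0.0067] t [-1.4 -2.6 10.4] a [ 0.   -0.1  -0.09]
```

step_arm:
  deltas:
    - {"fingers":1,"tx":0,"ty":-2,"tz":5,"ax":0,"ay":0,"az":0}
    - {"fingers":1,"tx":0,"ty":-2,"tz":9,"ax":0,"ay":0,"az":0}
    - {"fingers":1,"tx":0,"ty":-2,"tz":11,"ax":0,"ay":0,"az":0}
    - {"fingers":1,"tx":0,"ty":-2,"tz":12.5,"ax":0,"ay":0,"az":0}
    - {"fingers":1,"tx":0,"ty":-2,"tz":12.5,"ax":0,"ay":0,"az":0}

```text
time: 20.38
ee_pos: [0.5698, 0.0066, 0.0741]
tcp_rot: [[0.99, -0.144, 0.001], [-0.144, -0.99, 0.002], [0.001, -0.002, -1.0]]
force: [-5.5, 0.2, 13.7]
width: 0.004
```

step_arm:
  deltas:
    - {"fingers":1,"tx":0,"ty":0.5,"tz":0,"ax":0,"ay":0,"az":0}
    - {"fingers":1,"tx":0,"ty":1,"tz":0,"ax":0,"ay":0,"az":0}
    - {"fingers":1,"tx":0,"ty":1.5,"tz":0,"ax":0,"ay":0,"az":0}
    - {"fingers":1,"tx":0,"ty":2,"tz":0,"ax":0,"ay":0,"az":0}

```text
time: 20.72
ee_pos: [0.5698, 0.0065, 0.0741]
tcp_rot: [[0.99, -0.143, 0.002], [-0.143, -0.99, 0.004], [0.001, -0.004, -1.0]]
force: [-3.8, 4.8, 12.3]
width: -0.001
```

step_arm:
  deltas:
    - {"fingers":1,"tx":0,"ty":1,"tz":0,"ax":0,"ay":0,"az":0}
    - {"fingers":1,"tx":0,"ty":2,"tz":0,"ax":0,"ay":0,"az":0}
    - {"fingers":1,"tx":0,"ty":3,"tz":0,"ax":0,"ay":0,"az":0}
    - {"fingers":1,"tx":0,"ty":3,"tz":0,"ax":0,"ay":0,"az":0}

```text
time: 21.05
ee_pos: [0.5682, 0.0011, 0.0717]
tcp_rot: [[0.99, -0.144, 0.0], [-0.144, -0.99, -0.0], [0.0, 0.0, -1.0]]
force: [-0.0, -0.4, -0.4]
width: 0.001
```

```bash
python3 -c "
from h import *
st()"
```

```text
21.05 [0.5682 0.0011 0.0717] yaw -8.27 z [ 0. -0. -1.] F [-0.  -0.4 -0.4] w 0.001
```

step_arm:
  deltas:
    - {"fingers":1,"tx":0,"ty":0,"tz":2,"ax":0,"ay":0,"az":0}
    - {"fingers":1,"tx":0,"ty":0,"tz":4,"ax":0,"ay":0,"az":0}
    - {"fingers":1,"tx":0,"ty":0,"tz":5.5,"ax":0,"ay":0,"az":0}
    - {"fingers":1,"tx":0,"ty":0,"tz":6.5,"ax":0,"ay":0,"az":0}
    - {"fingers":1,"tx":0,"ty":0,"tz":6.5,"ax":0,"ay":0,"az":0}

```text
time: 21.47
ee_pos: [0.5682, 0.0015, 0.0671]
tcp_rot: [[0.99, -0.143, -0.001], [-0.143, -0.99, 0.001], [-0.001, -0.001, -1.0]]
force: [-7.1, -0.8, 16.8]
width: 0.001
```

```bash
python3 -c "
from h import *
st();gob(105,-35,.067,90);gob(105,35,.067,90);gob(35,35,.067,90);gob(35,-35,.067,90)"
```

```text
21.47 [0.5682 0.0015 0.0671] yaw -8.25 z [-0.001  0.001 -1.   ] F [-7.1 -0.8 16.8] w 0.001
world [ 0.5233 -0.0625] t [-35.3  69.9   0.1] a [-0.06  0.07 -0.05]
world [ 0.5926 -0.0725] t [34.7 69.8 -0. ] a [-0.06  0.07 -0.05]
world [ 0.6026 -0.0032] t [34.6 -0.2  0. ] a [-0.06  0.07 -0.05]
world [0.5333 0.0067] t [-35.4  -0.1   0.1] a [-0.06  0.07 -0.05]
```

step_arm:
  deltas:
    - {"fingers":1,"tx":0,"ty":0,"tz":-12,"ax":0,"ay":0,"az":0}
    - {"fingers":1,"tx":-15,"ty":30,"tz":-12,"ax":0,"ay":0,"az":0}
    - {"fingers":1,"tx":-35,"ty":65,"tz":-12,"ax":0,"ay":0,"az":0}
    - {"fingers":1,"tx":-35,"ty":65,"tz":-10,"ax":0,"ay":0,"az":0}
    - {"fingers":1,"tx":-35,"ty":65,"tz":-5,"ax":0,"ay":0,"az":0}
    - {"fingers":1,"tx":-35,"ty":65,"tz":-2,"ax":0,"ay":0,"az":0}
    - {"fingers":1,"tx":-35,"ty":65,"tz":0,"ax":0,"ay":0,"az":0}
    - {"fingers":1,"tx":-35,"ty":65,"tz":0,"ax":0,"ay":0,"az":0}

```text
time: 22.13
ee_pos: [0.5245, -0.0574, 0.067]
tcp_rot: [[0.99, -0.142, -0.002], [-0.142, -0.99, 0.0], [-0.002, -0.0, -1.0]]
force: [-9.6, -0.9, 20.7]
width: -0.004
```

step_arm:
  deltas:
    - {"fingers":1,"tx":0,"ty":0,"tz":-12,"ax":0,"ay":0,"az":0}
    - {"fingers":1,"tx":35,"ty":0,"tz":-12,"ax":0,"ay":0,"az":0}
    - {"fingers":1,"tx":70,"ty":0,"tz":-12,"ax":0,"ay":0,"az":0}
    - {"fingers":1,"tx":70,"ty":0,"tz":-10,"ax":0,"ay":0,"az":0}
    - {"fingers":1,"tx":70,"ty":0,"tz":-5,"ax":0,"ay":0,"az":0}
    - {"fingers":1,"tx":70,"ty":0,"tz":-2,"ax":0,"ay":0,"az":0}
    - {"fingers":1,"tx":70,"ty":0,"tz":0,"ax":0,"ay":0,"az":0}
    - {"fingers":1,"tx":70,"ty":0,"tz":0,"ax":0,"ay":0,"az":0}

```text
time: 22.8
ee_pos: [0.594, -0.0667, 0.0671]
tcp_rot: [[0.99, -0.142, 0.001], [-0.142, -0.99, 0.002], [0.001, -0.002, -1.0]]
force: [-3.0, 0.7, 13.7]
width: 0.003
```

step_arm:
  deltas:
    - {"fingers":1,"tx":0,"ty":0,"tz":-12,"ax":0,"ay":0,"az":0}
    - {"fingers":1,"tx":0,"ty":-35,"tz":-12,"ax":0,"ay":0,"az":0}
    - {"fingers":1,"tx":0,"ty":-68,"tz":-12,"ax":0,"ay":0,"az":0}
    - {"fingers":1,"tx":0,"ty":-68,"tz":-10,"ax":0,"ay":0,"az":0}
    - {"fingers":1,"tx":0,"ty":-68,"tz":-5,"ax":0,"ay":0,"az":0}
    - {"fingers":1,"tx":0,"ty":-68,"tz":-2,"ax":0,"ay":0,"az":0}
    - {"fingers":1,"tx":0,"ty":-68,"tz":0,"ax":0,"ay":0,"az":0}
    - {"fingers":1,"tx":0,"ty":-68,"tz":0,"ax":0,"ay":0,"az":0}

```text
time: 23.47
ee_pos: [0.6026, 0.0004, 0.0671]
tcp_rot: [[0.99, -0.144, -0.002], [-0.144, -0.99, 0.004], [-0.002, -0.003, -1.0]]
force: [-6.9, 4.6, 15.7]
width: -0.002
```

step_arm:
  deltas:
    - {"fingers":1,"tx":0,"ty":0,"tz":-12,"ax":0,"ay":0,"az":0}
    - {"fingers":1,"tx":-35,"ty":0,"tz":-12,"ax":0,"ay":0,"az":0}
    - {"fingers":1,"tx":-70,"ty":0,"tz":-12,"ax":0,"ay":0,"az":0}
    - {"fingers":1,"tx":-70,"ty":0,"tz":-10,"ax":0,"ay":0,"az":0}
    - {"fingers":1,"tx":-70,"ty":0,"tz":-5,"ax":0,"ay":0,"az":0}
    - {"fingers":1,"tx":-70,"ty":0,"tz":-2,"ax":0,"ay":0,"az":0}
    - {"fingers":1,"tx":-70,"ty":0,"tz":0,"ax":0,"ay":0,"az":0}
    - {"fingers":1,"tx":-70,"ty":0,"tz":0,"ax":0,"ay":0,"az":0}

```text
time: 24.13
ee_pos: [0.5346, 0.009, 0.0671]
tcp_rot: [[0.99, -0.144, -0.002], [-0.144, -0.99, 0.001], [-0.002, -0.0, -1.0]]
force: [-8.3, 1.2, 18.4]
width: 0.001
```

step_arm:
  deltas:
    - {"fingers":1,"tx":0,"ty":0,"tz":-15,"ax":0,"ay":0,"az":0}
    - {"fingers":1,"tx":10,"ty":20,"tz":-50,"ax":0,"ay":0,"az":0}
    - {"fingers":1,"tx":20,"ty":50,"tz":-85,"ax":0,"ay":0,"az":0}
    - {"fingers":1,"tx":35,"ty":80,"tz":-120,"ax":0,"ay":0,"az":0}
    - {"fingers":1,"tx":35,"ty":118,"tz":-155,"ax":0,"ay":0,"az":0}
    - {"fingers":1,"tx":35,"ty":118,"tz":-155,"ax":0,"ay":0,"az":0}
    - {"fingers":1,"tx":35,"ty":118,"tz":-155,"ax":0,"ay":0,"az":0}
    - {"fingers":1,"tx":35,"ty":118,"tz":-155,"ax":0,"ay":0,"az":0}

```text
time: 24.8
ee_pos: [0.553, -0.1141, 0.221]
tcp_rot: [[0.989, -0.147, 0.002], [-0.147, -0.989, -0.001], [0.003, 0.001, -1.0]]
force: [0.6, 0.8, -0.4]
width: 0.001
```

```bash
python3 -c "
from h import *
t=snapshot('top');cv2.imwrite('pics/t20.png',t['image'])
s=st();p=snapshot('wrist');cv2.imwrite('pics/w20f.png',p['image']);crop(p['image'],200,10,430,250,2.5,'pics/w20.png')
"
```

```text
24.85 [ 0.5523 -0.112   0.2196] yaw -8.28 z [-0. -0. -1.] F [ 0.6 -0.1  0.1] w 0.0
```

View pics/w20.png

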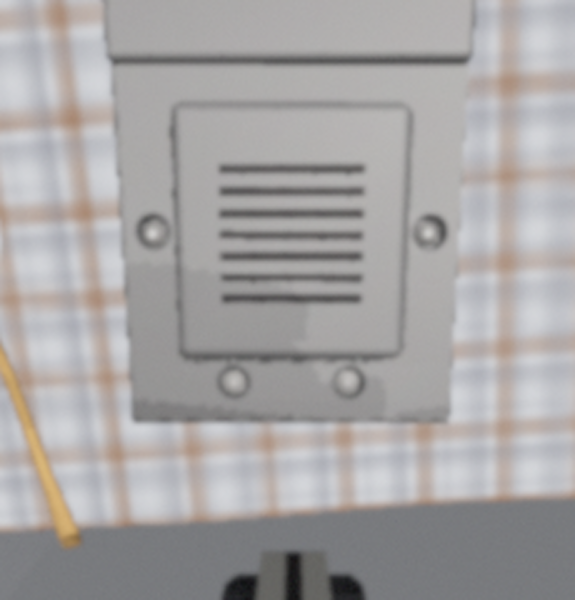

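View pics/t20.png

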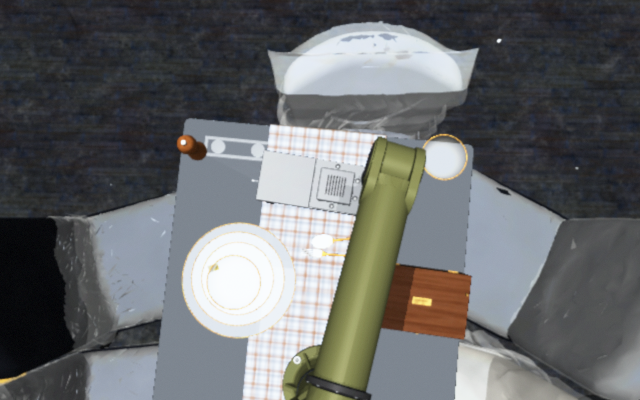

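The last pictures show the cover seated. In the wrist view all four pins are centred in their holes at (152,231), (430,231), (235,381) and (348,381), and the gap line at the step (row 60) is now visible and straight. The top view shows the tableware where it was.

```bash
python3 -c "
from plant import *
print(sign_off())"
```

```text
the job is handed in; nothing more can be done
None
```

The power box is ready and the job is handed in, at about 25 s of the 72 s allowed. The battery pack lies in the bay and the cover is on its four pins, flat and fully down.

**Pack:** I gripped it by its rib, turned it to match the pocket and set it down gently; the contact force was only a few newtons. The picture afterwards showed it square in the pocket with the cut-out at the filled-in corner.

**Cover:** I pushed it sideways with two fingers until it lined up, then slid it across over the bay. My first check disagreed: the front holes were on their pins, but the rear was still about 8 mm up on the deck edge. I pressed lightly and dragged it a few millimetres further, and it dropped.

**Last checks:**
- Pressing near all four corners of the raised panel gave a height of 67.0 to 67.1 mm each time, matching the expected 67 mm. The force was 14 to 21 N.
- The final pictures show all four pins centred in their holes and an even gap at the step.
- The tableware looks unmoved in the top view, though the arm hid part of the spoon and fork.

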